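# Unclamp a turned bush and show its collar end to the inspection camera

### The job

Open the toggle clamp all the way and leave it open, take the turned steel bush out of the V supports, and show it to the inspection camera: hold it in the air with its collared end facing squarely into the lens, centred on the lens axis, with the collar face 120 mm in front of the lens. Finish while still holding the bush there, still; do not drop it, do not knock the camera, and leave the other things on the bench alone.

Things in the scene. Friction and masses are not known exactly. Their poses are not given: they have to be found in the camera images.
- bush: the bush: bare turned-steel tube 120 mm long, about 0.45 kg; barrel 30 mm in diameter, on one end a collar 44 mm in diameter and 10 mm long with an open bore. Origin on its axis at mid-length (centre of mass 5 mm towards the collar); x axis along the bush, out of the collar end. It lies level and loose in two V supports, under the clamp's pad.
- collar_face (a point): centre of the bush's collar end face, 60 mm from the bush's origin along its x axis
- fixture: fixture fixed to the bench: aluminium plate 100 mm wide, 12 thick, from x = -175 to +85 mm, two steel V supports, a toggle clamp. Origin on the bench under the bush's middle; x along the bush to its collar, z up. V supports at x = -38 and +38 mm: 14 thick, 56 wide, tops 45 mm above the bench, 62 mm free between them. Bush axis 47 mm, clamp arm's pivot (x = -105 mm) 84 mm above the bench.
- clamp_arm (a joint): angle of the toggle clamp's steel arm: 0 = clamped, arm level over the barrel, rubber pad just on its middle (the arm ends 9 mm past the pad); about 1.75 = fully open, arm upright over its pivot, its tip 200 mm above the bench. Moved by swinging the clamp's handle backwards, which takes a few newtons; it stays where it is left.
- clamp_grip (a point): point on the axis of the clamp's upright handle, 21 mm below its rounded top (grip black, 20 mm thick, 67 long); clamped: x = -109, z = 192 mm in the fixture frame. Swung backwards (fixture -x, away from the bush) it has moved, at arm 0.20/0.45/0.90/1.35/1.75 rad, 35/58/85/99/104 mm back and 8/20/47/76/96 mm down, and the handle leans 0.35/0.59/0.94/1.22/1.38 rad.
- lens (a point): centre of the inspection camera's front lens glass (30 mm across; black barrel, ring of white lamps 70 mm across round it; black box camera on a steel column stand), 260 to 360 mm above the bench. x is where the camera looks, tilted 0.15 to 0.6 rad down; y is level, to the camera's left. Height, tilt and place differ each time.
- camera_stand: the camera's stand: grey base 190 x 150 x 22 mm, from x = -65 to +125 mm, with a steel column 25 mm thick, 460 mm tall at x = -30 mm. Origin on the bench; x level, along the camera's view; the lens is about 105 mm ahead of the origin. The stand is fixed; the camera is held on it by friction and moves if knocked.
- carton: bystander: closed cardboard carton 110 x 150 x 60 mm; origin under its middle
- spanner: bystander: steel spanner 170 mm long, lying flat along its x axis
- short_bush: bystander: short steel bung, 50 mm high and up to 48 mm in diameter, standing upright on its narrow end; origin under its middle
Mind the look-alikes: they are no part of the job. Of the things like the bush, leave any that is black; of the rest the larger one is meant.

How it is judged:
By the outcome, as a careful person would: the job done as asked, in the order asked, and still so for the second after the job is handed in, while the arm keeps its last pose, push and grip.
It also fails if it takes over 51 s, if anything falls off the work surface, if the arm or the gripper's body presses on something with over 40 N, if the wrist force passes 120 N, or if a joint passes its speed limit or range.

### The arm

A 6-joint arm with a two-finger parallel gripper is mounted at the origin on the work surface. World frame = base frame: x ahead of the robot, y to its left, z up, the work surface at z = 0. Lengths are in m, angles in rad, forces in N, time in s.
With the tool pointing down it reaches from about 0.35 to 0.975 m from the base axis. Payload 4.9 kg.
Tool frame: the origin (TCP) lies on the centre line of the jaws, within the pads' length; the fingertips stand ctrl.nose_length ahead of it and the grasp point (between the pads) lies 2 mm behind it (ctrl.nose_length is the distance from the TCP to the fingertips, in m); z points along the fingers, y is the direction in which the jaws open and shut (so a half turn about z gives the same grasp; the last joint's range is limited). The gripper opens to 85 mm and grips with 20 to 120 N. Pads are 22 mm wide; open, the fingers measure 114 mm over their backs; the gripper's body (76 mm by 85 mm) begins 54 mm behind the grasp point. The pads swing forward as they close: fully open they stand 13 mm farther back than shut.
Start: joints at [-1.443, 0.053, 1.613, -0, 1.476, -0.119], TCP at [0.153, -0.606, 0.248] pointing down, gripper open.
Joint ranges: [-3.01, 3.01], [-1.01, 2.22], [0.06, 2.58], [-1.02, 4.17], [0.09, 2.62], [-3.14, 3.14]. Speed limits (rad/s): [2.57, 2.57, 3.14, 3.14, 3.14, 3.14].

### API

Orientations are given as a rotation vector (axis times angle).
In Python, from station import sensors, get_image, order, ctrl gives the robot as it stands.
- The arm moves only by the tool move_arm, never from a script. Its argument "increments" is a list of rows, each a list of 5 numbers: the shift along the tool's x, y, z in cm, then the turn about the tool's z in degrees, then the finger opening in cm, from 0 to 8.54. In form: [[dx, dy, dz, twist, gripper], ...]. A call has 1 to 5 rows; each row is the pose to reach, as a shift and turn from the pose commanded when the call began, along the tool's axes at that moment; what a row does not reach only later rows make up. A row lasts 1/8 s, in which the tool goes at most 62.5 mm and 10.7 degrees, less where a joint would pass 70% of its speed; a pose out of reach is approached as far as the arm can. A call with a gripper value outside its range is refused whole. The fingers move at their own pace and stop on an object; "newtons" is the grip in N (left out, the last holds). Time passes only in rows, so rows that repeat a pose let the fingers close. It gives the time, the measured TCP pose, the force and the opening at its end, in the units of the state.
- sensors.get_obs(): the state, without advancing time (a new reading comes with each control period).
- get_image(name): name is "side" or "top"; returns a dict with "image" (420x560x3 uint8, red, green, blue), "K" (3x3 intrinsics, pixels), "D" ([k1, k2, p1, p2, k3] as OpenCV has them; the pictures are not rectified), "R" (3x3) and "t" (3): a world point X has camera coordinates R X + t. Camera axes: x right, y down, z forward; pixel columns grow to the right and rows downward; lengths in m; the calibration is good to about 2 mm. A picture is of the moment at which its call begins. There is no depth.
- order.finish_job(): hands the job in, once; it reports no verdict.
The state is a dict: "t": time; "q": joint angles; "dq": joint speeds; "effort": joint torques, N m; "tool_pos": TCP position; "tool_rot": TCP orientation; "contact_force": force on the tool from outside, world axes, zero at the start; "wrist_torque": the same for the moment, N m; "opening": finger opening in m.
Only numpy, scipy, OpenCV 4.12 (cv2) and the standard library are available. Lean on these libraries where they do the work, as an engineer would, in place of code of your own. Each camera call takes 0.05 s, during which the arm holds its last target.

## Working session

There is one attempt and no reset: what is moved stays moved. The work goes in short steps, Python scripts to look and compute and a tool call to move; the robot and the scene stay as the last step left them, time stands still between calls to the robot, and variables do not carry over. Pictures are saved under pics/ and viewed, and the job is handed in when it is done.

Besides the shell and the picture viewer there is one more tool, called in YAML: its name, and indented under it one key for each argument. move_arm: Moves the arm, as the interface text tells. Its arguments: {"type":"object","properties":{"increments":{"type":"array"},"newtons":{"type":"number"}},"required":["increments"]}

```bash
ls; mkdir -p pics; python3 - <<'E'
from station import sensors,get_image,order,ctrl
import cv2,numpy as np,pickle
print(sensors.get_obs()); print(ctrl.nose_length, dir(ctrl))
for n in("side","top"):
    g=get_image(n); cv2.imwrite(f"pics/{n}0.png",g["image"][:,:,::-1]); pickle.dump(g,open(f"{n}0.pkl","wb"))
    print(n,g["K"],g["D"],g["R"],g["t"],-np.array(g["R"]).T@g["t"])
E
```

```text
pics
{'t': 0.0, 'q': array([-1.44299358e+00,  5.33905321e-02,  1.61428794e+00,  2.12783518e-05,
        1.47599655e+00, -1.18970392e-01]), 'dq': array([ 0.00096947,  0.00218036, -0.00144628, -0.00074382,  0.00076568,
        0.00010174]), 'effort': array([ 3.49171478e-04, -3.93669283e+01, -3.70179391e+01, -9.88641233e-06,
        6.91876077e-03, -9.69412497e-07]), 'tool_pos': array([ 0.1526214 , -0.60547678,  0.24704573]), 'tool_rot': array([-3.11564258e+00, -3.86388062e-01, -1.88126603e-05]), 'contact_force': array([ 0.5300494 ,  0.37775478, -0.0699645 ]), 'wrist_torque': array([-0.00250075,  0.02607723,  0.01980162]), 'opening': 0.08528276563003638}
0.017 ['MotionError', '__class__', '__delattr__', '__dict__', '__dir__', '__doc__', '__eq__', '__format__', '__ge__', '__getattribute__', '__getstate__', '__gt__', '__hash__', '__init__', '__init_subclass__', '__le__', '__lt__', '__module__', '__ne__', '__new__', '__reduce__', '__reduce_ex__', '__repr__', '__setattr__', '__sizeof__', '__str__', '__subclasshook__', '__weakref__', 'nose_length']
side [[529.36085075   0.         277.27092027]
 [  0.         529.36085075 208.43894568]
 [  0.           0.           1.        ]] [-0.11083512  0.          0.          0.          0.        ] [[ 0.99879689 -0.04752209  0.01210066]
 [-0.02896743 -0.77085843 -0.63634752]
 [ 0.03956846  0.6352314  -0.7713076 ]] [-0.53813016  0.25656816  1.16446664] [ 0.49883869 -0.56750111  1.06794021]
top [[481.0513944    0.         286.31883462]
 [  0.         481.0513944  215.96603008]
 [  0.           0.           1.        ]] [-0.00122166  0.          0.          0.          0.        ] [[ 0.02021297 -0.99971849  0.01242445]
 [-0.99124974 -0.02165999 -0.1302106 ]
 [ 0.13044306 -0.00968379 -0.99140851]] [0.14333664 0.57411885 1.33853213] [0.39159568 0.16869377 1.40000763]
```

View pics/side0.png

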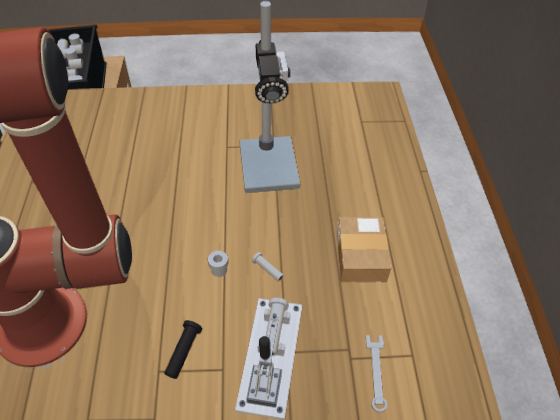

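View pics/top0.png

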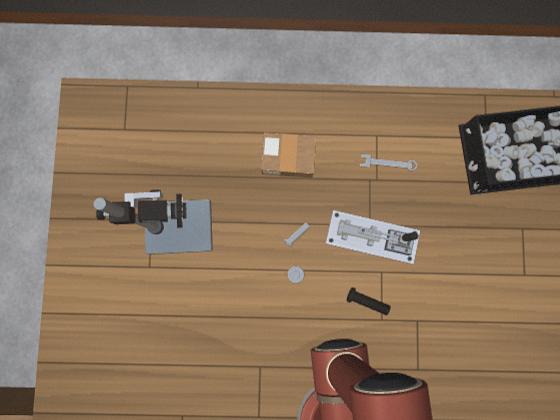

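Side view: fixture at about (270,355), handle at (264,345), collar at (278,303), inspection camera at (270,85), black look-alike at (183,348), small look-alike at (267,266). I'll zoom in to measure.

```bash
cat > h.py <<'E'
import numpy as np,cv2,pickle
def cam(g):
    return [np.array(g[k],float) for k in("K","D","R","t")]
def ray(g,uv):
    K,D,R,t=cam(g); p=cv2.undistortPoints(np.array([[uv]],float),K,D,None,None)[0,0]
    d=R.T@np.array([p[0],p[1],1]); return -R.T@t,d/np.linalg.norm(d)
def onz(g,uv,z):
    c,d=ray(g,uv); return c+d*(z-c[2])/d[2]
def tri(ga,ua,gb,ub):
    c1,d1=ray(ga,ua);c2,d2=ray(gb,ub)
    s=np.linalg.lstsq(np.c_[d1,-d2],c2-c1,rcond=None)[0]
    a=c1+s[0]*d1;b=c2+s[1]*d2
    return (a+b)/2,np.linalg.norm(a-b)
def proj(g,X):
    K,D,R,t=cam(g); return cv2.projectPoints(np.array(X,float).reshape(-1,1,3),cv2.Rodrigues(R)[0],t,K,D)[0][:,0]
def shot(name,tag):
    from station import get_image
    g=get_image(name); pickle.dump(g,open(f"{name}{tag}.pkl","wb")); return g
def crop(g,u0,v0,u1,v1,s,fn):
    im=g["image"][v0:v1,u0:u1,::-1]; im=cv2.resize(im,None,fx=s,fy=s,interpolation=cv2.INTER_CUBIC)
    for u in range((u0+9)//10*10,u1,10):
        cv2.line(im,((u-u0)*s,0),((u-u0)*s,10 if u%50 else 25),(0,255,255),1)
        if u%20==0: cv2.putText(im,str(u),((u-u0)*s-10,22),0,.35,(0,0,255),1)
    for v in range((v0+9)//10*10,v1,10):
        cv2.line(im,(0,(v-v0)*s),(8,(v-v0)*s),(0,255,255),1); cv2.putText(im,str(v),(10,(v-v0)*s+4),0,.35,(0,0,255),1)
    cv2.imwrite(fn,im)
L=lambda n:pickle.load(open(n+".pkl","rb"))
E
python3 - <<'E'
from h import *
s,t=L("side0"),L("top0")
crop(s,225,285,315,420,4,"pics/s_fix.png"); crop(t,320,195,430,275,7,"pics/t_fix.png")
crop(s,225,0,315,120,5,"pics/s_cam.png"); crop(t,85,170,220,265,5,"pics/t_cam.png")
E
```

```text
(no output)
```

View pics/s_fix.png

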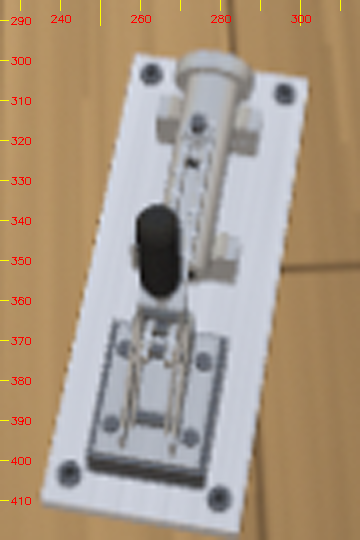

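View pics/t_fix.png

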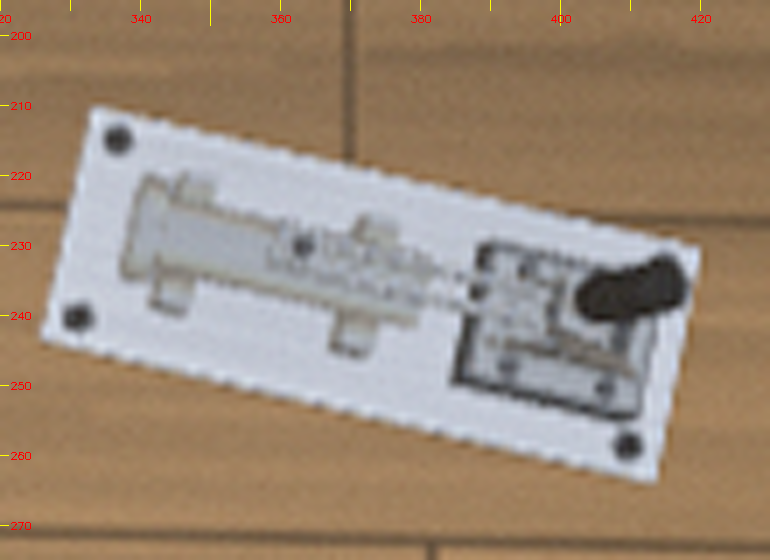

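View pics/s_cam.png

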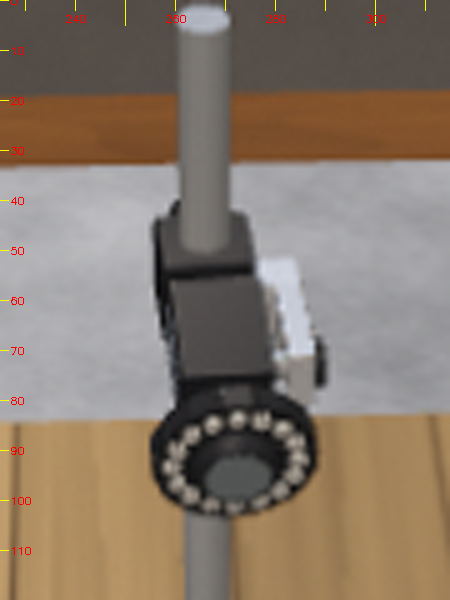

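View pics/t_cam.png

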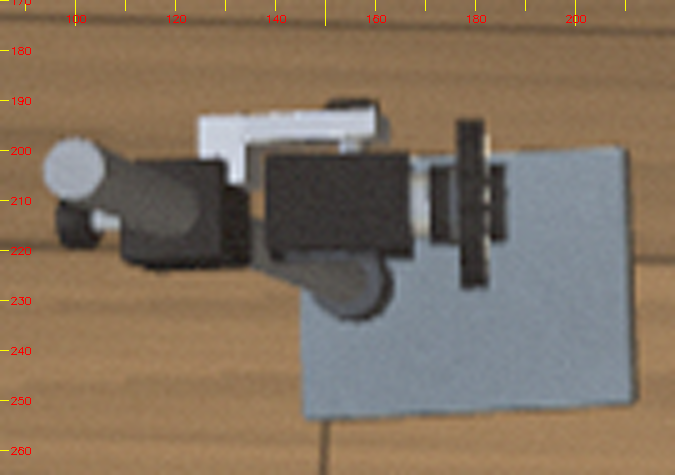

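The top view shows the lens front rim at about (186,210.5), with the lamp ring edge-on at column ~180. In the side view the glass is at about (272,95) and the lamps form an ellipse around (270.5,92). The fixture bolts and the handle top are clear in both views.

```bash
python3 - <<'E'
from h import *
s,t=L("side0"),L("top0")
np.set_printoptions(precision=4,suppress=True)
# plate bolts
# plate mask by color
def maskq(g,roi,lo,hi):
    u0,v0,u1,v1=roi; h=cv2.cvtColor(g["image"],cv2.COLOR_RGB2HSV)[v0:v1,u0:u1]
    m=cv2.inRange(h,np.array(lo),np.array(hi)); m=cv2.morphologyEx(m,cv2.MORPH_CLOSE,np.ones((9,9)))
    c=max(cv2.findContours(m,0,2)[0],key=cv2.contourArea); 
    q=cv2.boxPoints(cv2.minAreaRect(c)); return q+[u0,v0],cv2.contourArea(c),cv2.approxPolyDP(cv2.convexHull(c),4,True)[:,0]+[u0,v0]
print("plate top",maskq(t,(315,195,435,275),(100,5,150),(140,60,255)))
for n,g,q in(("t",t,[(336.5,214.8),(331,240.2),(409.5,258.5)]),("s",s,[(262.5,303),(296,308),(279.5,409.5),(242,403)])):
    for p in q: print(n,p,onz(g,p,.013))
print("base",maskq(t,(135,185,225,265),(95,20,60),(125,120,200)))
h=cv2.cvtColor(t["image"],cv2.COLOR_RGB2HSV);print(h[240,180],h[220,330],s["image"][170,270],h[255,330])
# handle top tri, collar
print("handle tip s/t",)
print("collar far-top mid",tri(s,(279,298.5),t,(339.5,227.5)))
print("lens",tri(s,(272,95.5),t,(186,210.5)))
print("ring c",tri(s,(270.5,92),t,(181.5,210.5)))
for p in[(146,253.5),(212,250),(210.3,200)]: print("base",onz(t,p,.022))
for p in[(240,143),(292,138),(299,186),(246,190)]: print("base s",onz(s,p,.022))
E
```

```text
plate top (array([[325.4213, 243.1742],
       [333.1067, 209.8708],
       [420.4551, 230.0281],
       [412.7697, 263.3315]]), 2920.0, array([[333, 211],
       [419, 230],
       [413, 262],
       [327, 243]]))
t (336.5, 214.8) [0.5807 0.0091 0.013 ]
t (331, 240.2) [0.5062 0.0245 0.013 ]
t (409.5, 258.5) [ 0.4581 -0.2026  0.013 ]
s (262.5, 303) [0.5065 0.0261 0.013 ]
s (296, 308) [0.5812 0.0102 0.013 ]
s (279.5, 409.5) [ 0.5327 -0.2176  0.013 ]
s (242, 403) [ 0.4582 -0.2013  0.013 ]
base (array([[142.0557, 202.5869],
       [208.7521, 199.1666],
       [211.3541, 249.9049],
       [144.6577, 253.3252]]), 2748.5, array([[208, 200],
       [210, 249],
       [146, 253],
       [143, 221],
       [168, 202]]))
[104  38 147] [ 12  54 162] [146 158 172] [ 16 104 155]
handle tip s/t
collar far-top mid (array([0.5401, 0.0065, 0.0643]), np.float64(0.004005491817036411))
lens (array([0.5419, 0.387 , 0.3114]), np.float64(0.0009211537674612393))
ring c (array([0.5401, 0.3965, 0.3143]), np.float64(0.003350879939950948))
base [0.4563 0.5529 0.022 ]
base [0.4702 0.3656 0.022 ]
base [0.6147 0.3763 0.022 ]
base s [0.4576 0.5399 0.022 ]
base s [0.6075 0.5555 0.022 ]
base s [0.6139 0.369  0.022 ]
base s [0.4731 0.36   0.022 ]
```

```bash
python3 - <<'E'
from h import *
from scipy.optimize import least_squares
np.set_printoptions(precision=4,suppress=True)
s,t=L("side0"),L("top0")
# handle & lens check projection
O=np.array([.529,-.0519,0]);u=np.array([.2077,.978,0])
for n,g in(("s",s),("t",t)): print(n,"grip",proj(g,O-.109*u+[0,0,.192]),"top",proj(g,O-.109*u+[0,0,.213]))
# lamps: local maxima of brightness
k=8; im=cv2.resize(s["image"][75:110,250:292],None,fx=k,fy=k,interpolation=cv2.INTER_CUBIC); gr=cv2.GaussianBlur(cv2.cvtColor(im,cv2.COLOR_RGB2GRAY),(0,0),4).astype(float)
mx=(gr==cv2.dilate(gr,np.ones((13,13))))&(gr>95)
vv,uu=np.nonzero(mx); P=np.c_[(uu+.5)/k-.5+250,(vv+.5)/k-.5+75]
P=np.array([p for p in P if 80<p[1]<104 and 256<p[0]<288]); print(len(P));print(P)
np.save("lamps.npy",P)
(e)=cv2.fitEllipse(P.astype(np.float32)); print("ell",e, e[1][0]/e[1][1])
# base edges, subpixel by gradient on top image: right edge & bottom edge & top edge
def edge(g,p,q,n=40,w=4):
    p,q=np.array(p,float),np.array(q,float);d=(q-p)/np.linalg.norm(q-p);nn=np.array([-d[1],d[0]])
    G=cv2.cvtColor(g["image"],cv2.COLOR_RGB2LAB).astype(np.float32)[:,:,2]; out=[]
    for a in np.linspace(0.1,.9,n):
        o=np.linspace(-w,w,int(w*20)+1); x=p+(q-p)*a+o[:,None]*nn
        v=cv2.remap(G,x[:,0].astype(np.float32)[None],x[:,1].astype(np.float32)[None],1)[0]; v=cv2.GaussianBlur(v[None],(0,0),6)[0]
        i=np.argmax(abs(np.gradient(v))[8:-8])+8; out.append(p+(q-p)*a+o[i]*nn)
    return np.array(out,np.float32)
def ang(g,p,q,z):
    e=edge(g,p,q); vx,vy,x0,y0=cv2.fitLine(e,cv2.DIST_HUBER,0,.01,.01).ravel()
    L_=20; a=onz(g,(x0-L_*vx,y0-L_*vy),z);b=onz(g,(x0+L_*vx,y0+L_*vy),z); d=b-a
    return np.degrees(np.arctan2(d[1],d[0])),(a+b)/2
print("t right",ang(t,(212,250),(210.3,200),.022)); print("t bot",ang(t,(150,253.3),(212,250),.022)); print("t top",ang(t,(188,200.5),(210,199.5),.022))
print("s front",ang(s,(246,190),(299,186),.022)); print("s left",ang(s,(240,143),(246,190),.022)); print("s right",ang(s,(292,138),(299,186),.022))
E
```

```text
s grip [[264.6244 344.2669]] top [[264.5396 339.0976]]
t grip [[410.715  235.9942]] top [[412.987  235.2424]]
867
[[257.9375  80.0625]
 [258.0625  80.0625]
 [258.0625  80.1875]
 ...
 [287.1875 103.9375]
 [287.3125 103.9375]
 [287.4375 103.9375]]
ell ((272.2755126953125, 96.19224548339844), (30.627403259277344, 33.699825286865234), 40.16658401489258) 0.9088297342364742
t right (np.float64(-175.7180852675943), array([0.5423, 0.3715, 0.022 ]))
t bot (np.float64(-85.7286978121261), array([0.4627, 0.4514, 0.022 ]))
t top (np.float64(-84.97284788417912), array([0.6161, 0.4077, 0.022 ]))
s front (np.float64(4.235252321299856), array([0.5444, 0.3564, 0.022 ]))
s left (np.float64(-85.7307064133981), array([0.4622, 0.4447, 0.022 ]))
s right (np.float64(-85.718142955125), array([0.6111, 0.4572, 0.022 ]))
```

```bash
python3 - <<'E'
from h import *
from scipy.optimize import least_squares
np.set_printoptions(precision=3,suppress=True)
s,t=L("side0"),L("top0")
G=cv2.cvtColor(s["image"],cv2.COLOR_RGB2GRAY).astype(float)
k=12; im=cv2.resize(s["image"][76:108,252:290],None,fx=k,fy=k,interpolation=cv2.INTER_CUBIC); cv2.imwrite("pics/ring.png",im[:,:,::-1])
gr=cv2.GaussianBlur(cv2.cvtColor(im,cv2.COLOR_RGB2GRAY).astype(np.float32),(0,0),6)
mx=(gr==cv2.dilate(gr,np.ones((21,21))))&(gr>85)
n,_,_,c=cv2.connectedComponentsWithStats(mx.astype(np.uint8))
P=np.c_[(c[1:,0]+.5)/k-.5+252,(c[1:,1]+.5)/k-.5+76]
e0=np.array([271,92.])
r=np.hypot((P[:,0]-270.5)/13,(P[:,1]-92)/9); P=P[(r>.8)&(r<1.25)]; print(P.T)
e=cv2.fitEllipse(P.astype(np.float32)); print(e)
# 3D circle: yaw fixed, tilt, centre, radius; depth fixed via y from lens
az=np.radians(-85.72); S=np.linspace(0,2*np.pi,181)
def circ(c,ti,R):
    x=np.array([np.cos(az)*np.cos(ti),np.sin(az)*np.cos(ti),-np.sin(ti)]);y=np.array([-np.sin(az),np.cos(az),0]);z=np.cross(x,y)
    return c+R*(np.cos(S)[:,None]*y+np.sin(S)[:,None]*z)
def res(p):
    q=proj(s,circ(np.array([p[0],.395,p[1]]),p[2],p[3]))
    d=np.linalg.norm(P[:,None]-q[None],axis=2); return d.min(1)
for ti0 in(.1,.3,.5):
    o=least_squares(res,[.54,.315,ti0,.028],x_scale=[.01,.01,.1,.01]); print(o.x,o.cost,res(o.x))
E
```

```text
[[272.125 276.458 267.125 281.042 263.208 283.292 260.375 284.208 258.375
  283.542 260.208 280.542 262.542 276.708 266.625 271.208]
 [ 83.125  83.875  84.125  85.042  86.292  87.958  89.625  90.958  92.875
   94.208  95.875  97.542  98.542  99.958 100.375 101.042]]
((271.70928955078125, 92.06060028076172), (17.5484676361084, 25.329410552978516), 82.22977447509766)
[0.541 0.314 0.152 0.029] 0.6798551091643281 [0.133 0.365 0.158 0.259 0.148 0.216 0.241 0.203 0.809 0.085 0.329 0.121
 0.236 0.216 0.163 0.188]
[0.541 0.314 0.152 0.029] 0.6798550967133001 [0.133 0.365 0.158 0.259 0.148 0.216 0.241 0.203 0.809 0.085 0.329 0.121
 0.236 0.216 0.163 0.188]
[0.541 0.314 0.152 0.029] 0.6798550942039525 [0.133 0.365 0.158 0.259 0.148 0.216 0.241 0.203 0.809 0.085 0.329 0.121
 0.236 0.216 0.163 0.188]
```

View pics/ring.png

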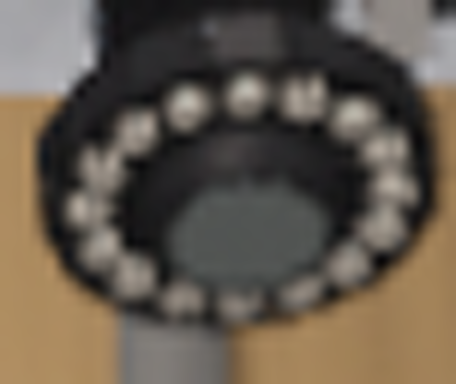

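```bash
python3 - <<'E'
from h import *
np.set_printoptions(precision=3,suppress=True)
s=L("side0"); k=12
im=cv2.resize(s["image"][76:108,252:290],None,fx=k,fy=k,interpolation=cv2.INTER_CUBIC).astype(int)
print(im[233,250],im[160,250],im[300,200],im[250,140])
lab=im[:,:,1]
for th in(55,62,70,78):
    g=(im[:,:,1]>th)&(im[:,:,0]<125)&(abs(im[:,:,0]-im[:,:,2])<25)
    m=np.zeros(g.shape,np.uint8); m[165:300,145:345]=g[165:300,145:345]*255
    m=cv2.morphologyEx(m,cv2.MORPH_OPEN,cv2.getStructuringElement(2,(31,31)))
    c=max(cv2.findContours(m,0,1)[0],key=cv2.contourArea); e=cv2.fitEllipse(c); print(th,e,e[1][0]/e[1][1],(np.array(e[0])+.5)/k-.5+[252,76])
# lamp fit ratio w/o outlier, correct for anisotropy: angle between view ray and normal
az=np.radians(-85.72)
C=np.array([.541,.39,.312]); v=np.array([.49884,-.5675,1.06794])-C; v/=np.linalg.norm(v)
for r in(.62,.64,.66,.68,.70):
    f=lambda ti:np.dot(v,[np.cos(az)*np.cos(ti),np.sin(az)*np.cos(ti),-np.sin(ti)])
    T=np.linspace(0,.5,5001); print(r,T[np.argmin(abs(f(T)-r))]) if 0 else print(r,T[np.argmin([abs(f(x)-r) for x in T])])
E
```

```text
[81 84 82] [55 52 53] [107  99  92] [40 39 38]
55 ((246.837890625, 240.18130493164062), (120.25936126708984, 158.7409210205078), 80.85091400146484) 0.7575826100413862 [272.111  95.557]
62 ((247.1211700439453, 240.12603759765625), (114.45857238769531, 152.6833953857422), 81.62238311767578) 0.7496464962579921 [272.135  95.552]
70 ((246.7449188232422, 238.67413330078125), (105.53124237060547, 144.25979614257812), 79.97872924804688) 0.7315360564235404 [272.104  95.431]
78 ((247.1342010498047, 234.7856903076172), (85.8131103515625, 141.6468048095703), 85.12188720703125) 0.6058245398964662 [272.136  95.107]
0.62 0.2273
0.64 0.20140000000000002
0.66 0.1749
0.68 0.1477
0.7 0.1199
```

```bash
python3 - <<'E'
from h import *
np.set_printoptions(precision=4,suppress=True)
s,t=L("side0"),L("top0")
crop(s,245,36,295,110,8,"pics/s_box.png"); crop(t,130,190,195,232,12,"pics/t_box.png")
E
```

```text
(no output)
```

View pics/s_box.png

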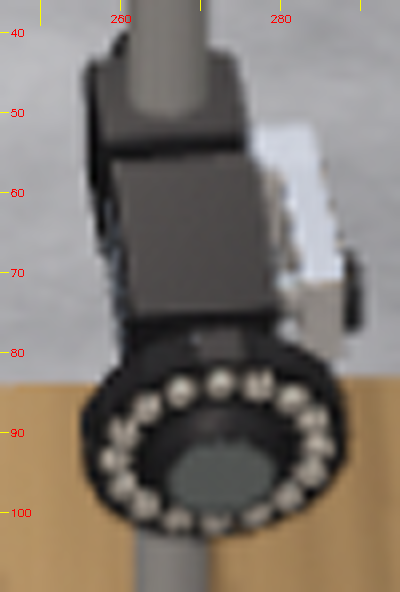

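View pics/t_box.png

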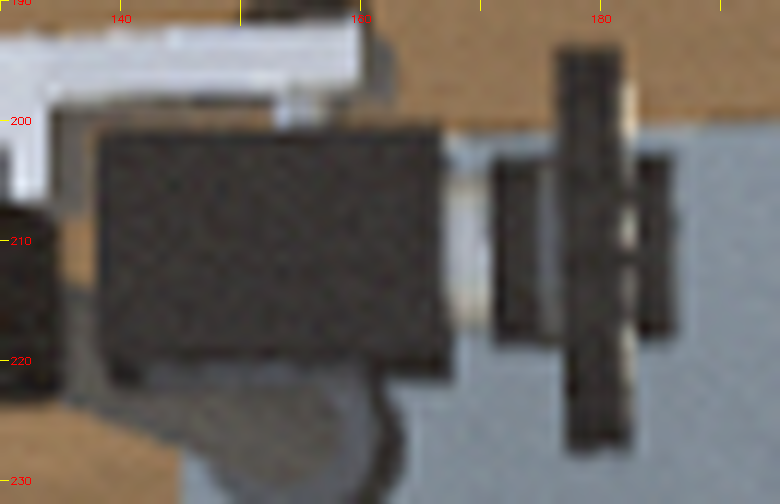

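```bash
python3 - <<'E'
from h import *
from scipy.optimize import least_squares
np.set_printoptions(precision=4,suppress=True)
s,t=L("side0"),L("top0")
br=tri(s,(276,55.4),t,(138.3,200.8));fr=tri(s,(279.25,74.75),t,(166.7,200.8))
bl=tri(s,(259,56),t,(138.3,220));fl=tri(s,(260.9,75.4),t,(167.2,220.5))
print(br,fr,bl,fl)
for a,b in((br,fr),(bl,fl)):
    d=b[0]-a[0]; print(d,np.arctan2(-d[2],np.hypot(d[0],d[1])))
# barrel front: top edge rim in top view col 186.3
print("lens",tri(s,(272.15,95.3),t,(186.2,210.5)))
# lamps, equally spaced ordered fit
P=np.array([[272.125,276.458,267.125,281.042,263.208,283.292,260.375,284.208,258.375,283.542,260.208,280.542,262.542,276.708,266.625,271.208],[83.125,83.875,84.125,85.042,86.292,87.958,89.625,90.958,92.875,94.208,95.875,97.542,98.542,99.958,100.375,101.042]]).T
a=np.arctan2((P[:,1]-92)/.7,P[:,0]-271.2); P=P[np.argsort(a)]; az=np.radians(-85.72)
def f(p):
    ti=p[2];x=np.array([np.cos(az)*np.cos(ti),np.sin(az)*np.cos(ti),-np.sin(ti)]);y=np.array([-np.sin(az),np.cos(az),0]);z=np.cross(x,y)
    A=p[4]+p[5]*np.arange(16)*np.pi/8
    return (proj(s,np.array([p[0],.395,p[1]])+p[3]*(np.cos(A)[:,None]*y-np.sin(A)[:,None]*z))-P).ravel()
for sg in(1,):
    for ph in np.arange(0,6.3,.8):
        g=lambda q:f([*q,sg]); o=least_squares(g,[.54,.314,.2,.028,ph],loss='soft_l1',f_scale=.3)
        if o.cost<20:print(o.x,o.cost); 
E
```

```text
(array([0.5553, 0.4844, 0.3521]), np.float64(0.0013950471753967602)) (array([0.5593, 0.4251, 0.3401]), np.float64(0.00013085014387115624)) (array([0.5142, 0.4818, 0.3528]), np.float64(0.0014874951698988026)) (array([0.5163, 0.4214, 0.3418]), np.float64(0.002643411724803927))
[ 0.004  -0.0592 -0.012 ] 0.19883043475709425
[ 0.0021 -0.0603 -0.011 ] 0.1800946857467654
lens (array([0.542 , 0.3863, 0.3124]), np.float64(0.00047942961095791996))
[ 0.5412  0.3149  0.1585 -0.0288  0.3923] 0.8852468126395696
[ 0.5412  0.3149  0.1585 -0.0288  0.3923] 0.8852468126395568
[ 0.5412  0.3149  0.1585 -0.0288  0.3923] 0.8852468126396037
[0.5412 0.3149 0.1585 0.0288 3.5339] 0.8852468126395853
[0.5412 0.3149 0.1585 0.0288 3.5339] 0.8852468126395479
[0.5412 0.3149 0.1585 0.0288 3.5339] 0.885246812639641
[0.5412 0.3149 0.1585 0.0288 3.5339] 0.8852468126395712
[ 0.5412  0.3149  0.1585 -0.0288  6.6754] 0.8852468126395449
```

```bash
cat >> h.py <<'E'
from scipy.spatial.transform import Rotation as Ro
O=np.array([.529,-.0519,0]);U=np.array([.2077,.978,0]);V=np.array([-.978,.2077,0])
def fx(x,y,z): return O+x/1e3*U+y/1e3*V+[0,0,z/1e3]
def inc(target,yawdeg=None):
    from station import sensors
    o=sensors.get_obs(); R=Ro.from_rotvec(o["tool_rot"]).as_matrix(); d=R.T@(np.array(target)-o["tool_pos"])*100
    yaw=np.degrees(np.arctan2(R[1,0],R[0,0]))
    tw=None if yawdeg is None else -((yawdeg-yaw+180)%360-180)
    print("t",round(o["t"],2),"pos",o["tool_pos"].round(4),"yaw",yaw.round(2),"tilt",np.degrees(np.arccos(-R[2,2])).round(2),"q",o["q"].round(2),"F",o["contact_force"].round(1),"op",round(o["opening"],4))
    print("  inc cm",d.round(2),"twist",tw)
E
python3 -c "
from h import *
inc(fx(-109,0,265),78)"
```

```text
t 0.1 pos [ 0.1526 -0.6055  0.2472] yaw 14.14 tilt 0.11 q [-1.44  0.05  1.61  0.    1.48 -0.12] F [ 1.  -0.6 -0.3] op 0.0856
  inc cm [ 45.22 -34.71  -1.71] twist -63.861182350677325
```

move_arm:
  increments:
    - [45.2,-34.7,-1.8,-63.9,8.5]
    - [45.2,-34.7,-1.8,-63.9,8.5]
    - [45.2,-34.7,-1.8,-63.9,8.5]
    - [45.2,-34.7,-1.8,-63.9,8.5]
    - [45.2,-34.7,-1.8,-63.9,8.5]

```text
t: 0.72
tool_pos: [0.3472, -0.3592, 0.2578]
tool_rot: [-2.601, -1.761, -0.0]
contact_force: [0.8, 0.5, 0.2]
opening: 0.0848
```

```bash
python3 -c "
from h import *
inc(fx(-109,0,265),78)"
```

```text
t 0.72 pos [ 0.3472 -0.3592  0.2578] yaw 68.19 tilt 0.02 q [-0.95 -0.26  1.89  0.    1.51 -0.57] F [0.8 0.5 0.2] op 0.0848
  inc cm [24.54  7.32 -0.71] twist -9.81494811777796
```

move_arm:
  increments:
    - [24.5,7.3,-0.7,-9.8,8.5]
    - [24.5,7.3,-0.7,-9.8,8.5]
    - [24.5,7.3,-0.7,-9.8,8.5]
    - [24.5,7.3,-0.7,-9.8,8.5]
    - [24.5,7.3,-0.7,-9.8,8.5]

```text
t: 1.35
tool_pos: [0.5079, -0.1584, 0.2648]
tool_rot: [-2.441, -1.976, -0.0]
contact_force: [-0.6, 0.2, 0.4]
opening: 0.0852
```

```bash
python3 -c "
from h import *
inc(fx(-109,0,190),78)
s=shot('side','1');t=shot('top','1')
crop(s,180,240,330,400,4,'pics/s1.png');crop(t,330,170,470,300,5,'pics/t1.png')"
```

```text
t 1.35 pos [ 0.5079 -0.1584  0.2648] yaw 77.98 tilt 0.06 q [-0.44 -0.18  1.81  0.    1.51 -0.23] F [-0.6  0.2  0.4] op 0.0852
  inc cm [-0.05 -0.14  7.48] twist -0.019365496473284338
```

View pics/s1.png

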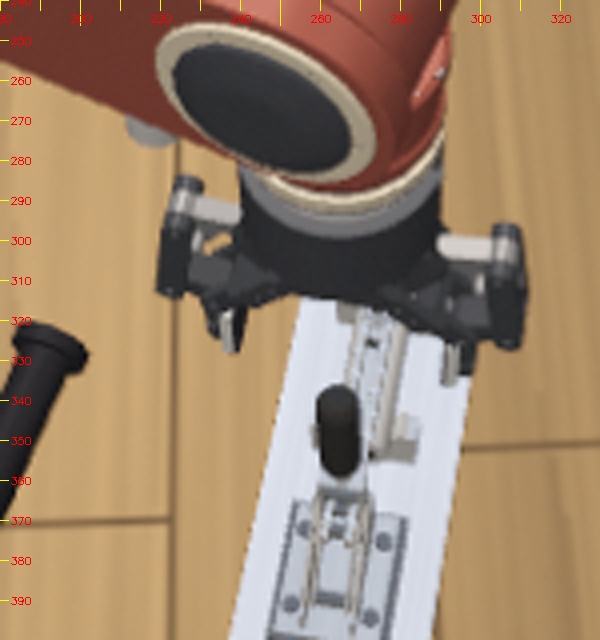

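View pics/t1.png

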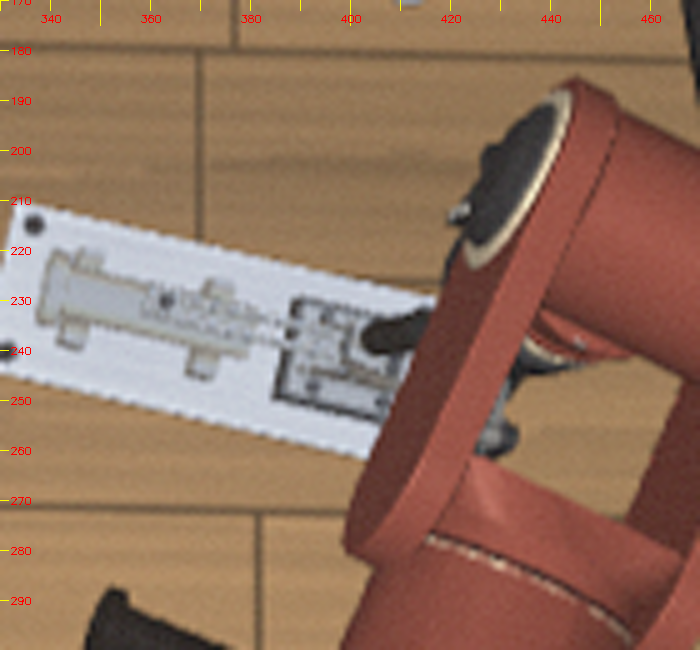

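The side view shows the open jaws straddling the handle, whose top is at (264.5,337); the projected handle is at column 264.5, so they agree. Descending and gripping.

move_arm:
  increments:
    - [0,-0.1,4,0,8.5]
    - [0,-0.1,7.5,0,8.5]
    - [0,-0.1,7.5,0,8.5]
    - [0,-0.1,7.5,0,8.5]
    - [0,-0.1,7.5,0,8.5]
  newtons: 25

```text
t: 2.08
tool_pos: [0.5064, -0.1624, 0.1926]
tool_rot: [2.445, 1.967, 0.002]
contact_force: [1.1, -0.2, 0.2]
opening: 0.0853
```

move_arm:
  increments:
    - [0,0,0,0,1]
    - [0,0,0,0,1]
    - [0,0,0,0,1]
    - [0,0,0,0,1]
    - [0,0,0,0,1]
  newtons: 25

```text
t: 2.7
tool_pos: [0.5052, -0.1614, 0.1904]
tool_rot: [-2.447, -1.969, 0.001]
contact_force: [-3.2, 0.5, 2.6]
opening: 0.0192
```

```bash
python3 -c "
from h import *
inc(fx(-109,0,190),78)
s=shot('side','2')
crop(s,180,240,330,400,4,'pics/s2.png')"
```

```text
t 2.7 pos [ 0.5052 -0.1614  0.1904] yaw 77.66 tilt 0.05 q [-0.45 -0.13  1.89 -0.    1.38 -0.23] F [-3.2  0.5  2.6] op 0.0192
  inc cm [0.3  0.05 0.04] twist -0.33579805152109543
```

View pics/s2.png

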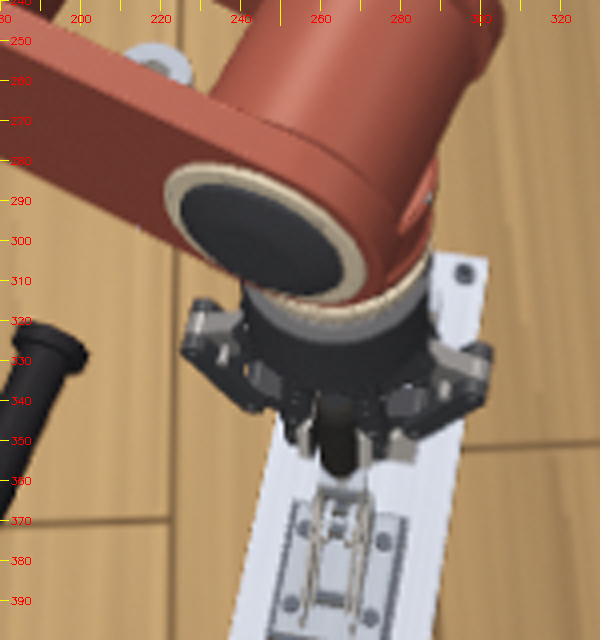

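Handle held (19.2 mm between the pads). Swinging it back along the given path.

move_arm:
  increments:
    - [-1.0,0,0.1,0,1]
    - [-2.0,0,0.3,0,1]
    - [-2.8,0,0.5,0,1]
    - [-3.5,0,0.8,0,1]
    - [-4.2,0,1.1,0,1]

```text
t: 3.38
tool_pos: [0.4963, -0.2029, 0.1788]
tool_rot: [-2.447, -1.969, 0.0]
contact_force: [-0.7, 4.5, 0.4]
opening: 0.0196
```

move_arm:
  increments:
    - [-0.8,0,0.4,0,1]
    - [-1.6,0,0.9,0,1]
    - [-2.3,0,1.5,0,1]
    - [-2.9,0,2.1,0,1]
    - [-3.5,0,2.7,0,1]

```text
t: 4.0
tool_pos: [0.4891, -0.2378, 0.1525]
tool_rot: [2.446, 1.968, -0.001]
contact_force: [-1.8, 0.8, 4.8]
opening: 0.0193
```

```bash
python3 -c "
from h import *
inc(fx(-109-77,0,190-38),78)
s=shot('side','3');t=shot('top','3')
crop(s,180,240,330,420,4,'pics/s3.png');crop(t,330,170,470,300,5,'pics/t3.png')"
```

```text
t 4.0 pos [ 0.4891 -0.2378  0.1525] yaw 77.64 tilt 0.11 q [-0.59 -0.06  1.89 -0.    1.31 -0.37] F [-1.8  0.8  4.8] op 0.0193
  inc cm [0.42 0.03 0.05] twist -0.3571673436604783
```

View pics/s3.png

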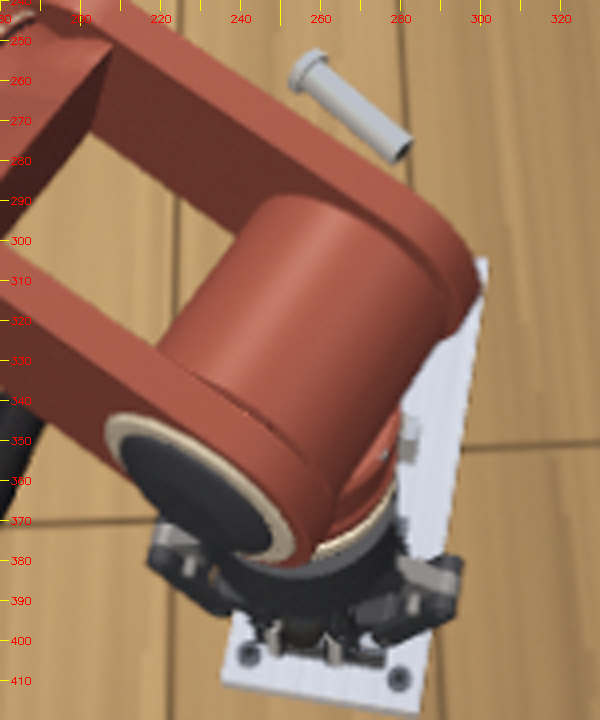

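The handle is following and the forces are low. Continuing to the end of travel.

move_arm:
  increments:
    - [-0.8,0,0.9,0,1]
    - [-1.2,0,1.6,0,1]
    - [-1.5,0,2.3,0,1]
    - [-1.9,0,3.1,0,1]
    - [-2.2,0,3.8,0,1]

```text
t: 4.72
tool_pos: [0.4843, -0.2587, 0.1137]
tool_rot: [2.447, 1.969, -0.0]
contact_force: [-0.9, -1.3, 3.7]
opening: 0.0193
```

move_arm:
  increments:
    - [-0.2,0,0.8,0,1]
    - [-0.4,0,1.4,0,1]
    - [-0.5,0,2.0,0,1]
    - [-0.5,0,2.3,0,1]
    - [-0.5,0,2.3,0,1]

```text
t: 5.35
tool_pos: [0.4831, -0.2631, 0.0907]
tool_rot: [-2.447, -1.97, 0.001]
contact_force: [0.6, -4.4, -0.4]
opening: 0.0192
```

```bash
python3 -c "
from h import *
inc(fx(-109-104,0,190-96),78)
s=shot('side','4');t=shot('top','4')
crop(s,180,240,330,420,4,'pics/s4.png');crop(t,330,170,470,300,5,'pics/t4.png')"
```

```text
t 5.35 pos [ 0.4831 -0.2631  0.0907] yaw 77.65 tilt 0.02 q [-0.63  0.03  1.92 -0.    1.2  -0.42] F [ 0.6 -4.4 -0.4] op 0.0192
  inc cm [ 0.32  0.1  -0.33] twist -0.34633831840508833
```

View pics/t4.png

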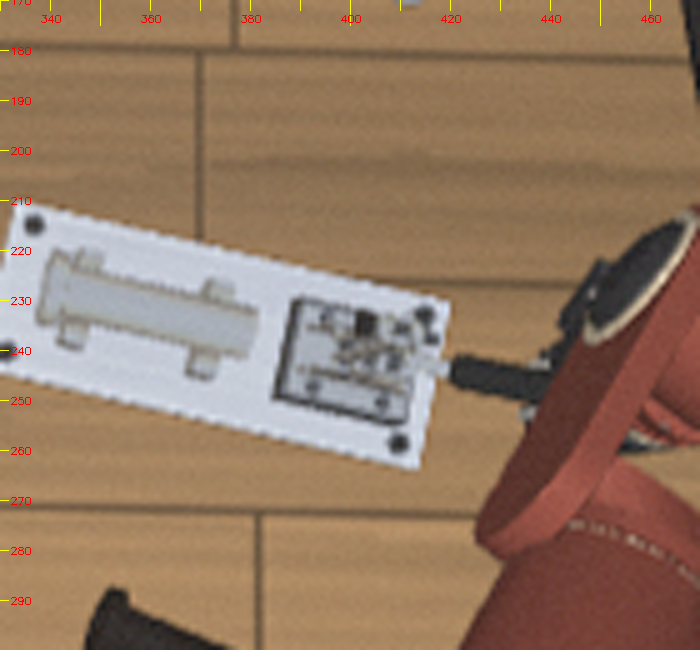

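move_arm:
  increments:
    - [0,0,0.4,0,1]
    - [0,0,0.7,0,1]
    - [0,0,0.7,0,1]

```text
t: 5.82
tool_pos: [0.4831, -0.2633, 0.0839]
tool_rot: [2.447, 1.97, -0.001]
contact_force: [-1.9, -5.3, 1.3]
opening: 0.0195
```

```bash
python3 -c "
from h import *
inc(fx(-109-104,0,190-96),78)
s=shot('side','5')
crop(s,180,240,330,420,4,'pics/s5.png')
for n in('s','t'):
    g=L('side0') if n=='s' else L('top4')
    for th in(1.35,1.6,1.75,1.85): print(n,th,proj(g,fx(-105+116*np.cos(th),0,84+116*np.sin(th))))
"
```

```text
t 5.83 pos [ 0.4831 -0.2633  0.0839] yaw 77.66 tilt 0.04 q [-0.63  0.04  1.92 -0.    1.19 -0.42] F [-1.9 -5.3  1.3] op 0.0195
  inc cm [ 0.34  0.1  -1.01] twist -0.33938573526339155
s 1.35 [[267.45265614 328.21750215]]
s 1.6 [[264.65317162 342.01803621]]
s 1.75 [[262.93721019 351.39776113]]
s 1.85 [[261.80951382 357.95220564]]
t 1.35 [[399.84781497 233.15103765]]
t 1.6 [[411.3273251 235.6570066]]
t 1.75 [[417.85787463 237.28765664]]
t 1.85 [[421.94567257 238.39897976]]
```

View pics/s5.png

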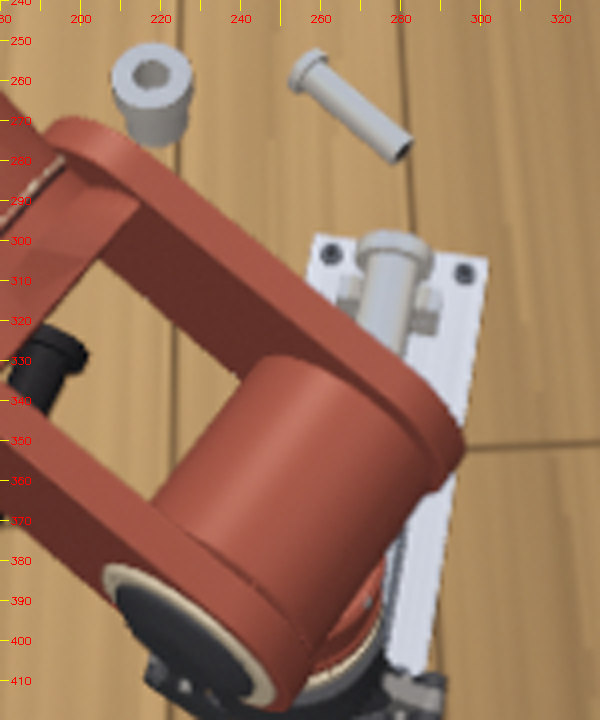

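move_arm:
  increments:
    - [0,0,0,0,6]
    - [0,0,0,0,6]
    - [0,0,0,0,6]
    - [0,0,-5,0,6]
    - [0,0,-11,0,6]

```text
t: 6.5
tool_pos: [0.4822, -0.262, 0.1934]
tool_rot: [-2.444, -1.967, 0.001]
contact_force: [0.2, -0.7, 0.6]
opening: 0.0602
```

move_arm:
  increments:
    - [0,0,-6,0,6]
    - [0,0,-10,0,6]
    - [0,0,-15,0,6]
    - [0,0,-15,0,6]

```text
t: 7.0
tool_pos: [0.4847, -0.2639, 0.3502]
tool_rot: [2.44, 1.964, 0.005]
contact_force: [-0.2, 0.3, -0.7]
opening: 0.0599
```

```bash
python3 -c "
from h import *
inc(fx(3,0,300),78)
s=shot('side','6');t=shot('top','6')
crop(s,180,240,330,420,4,'pics/s6.png');crop(t,330,170,470,300,5,'pics/t6.png')"
```

```text
t 7.0 pos [ 0.4847 -0.2639  0.3502] yaw 77.67 tilt 0.57 q [-0.63 -0.17  1.66  0.    1.64 -0.42] F [-0.2  0.3 -0.7] op 0.0599
  inc cm [21.97 -0.25  4.94] twist -0.33092449141184943
```

View pics/s6.png

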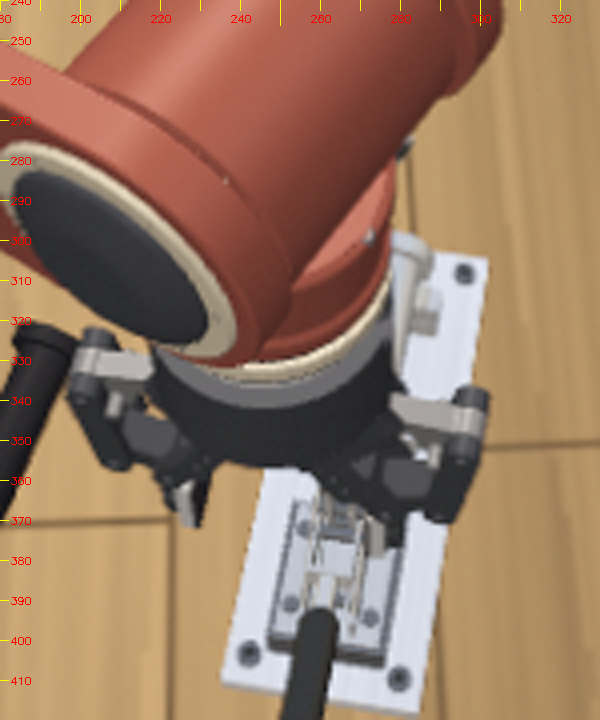

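View pics/t6.png

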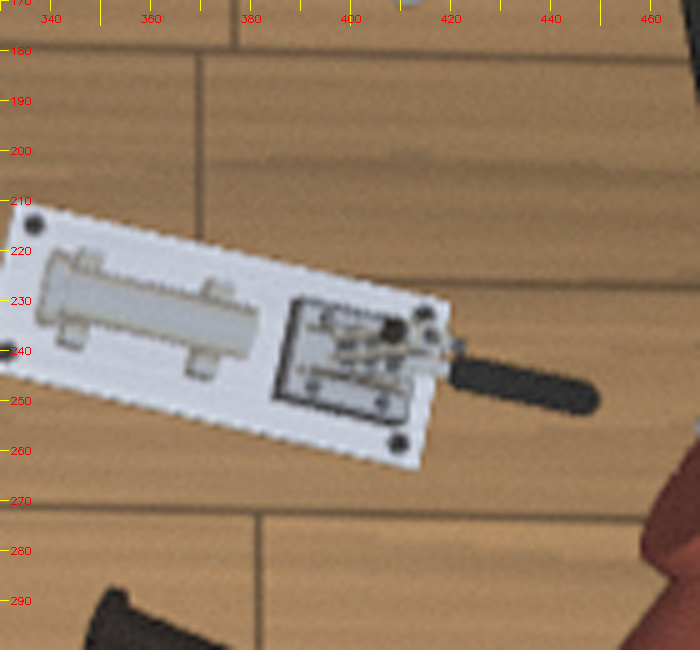

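The clamp reads fully open in the top view: arm tip at ~(421,239), where 1.75–1.85 rad projects, with the handle lying back. Next is the bush.

move_arm:
  increments:
    - [5,-0.2,1,-0.3,6]
    - [10,-0.2,2,-0.3,6]
    - [16,-0.2,3,-0.3,6]
    - [21.9,-0.2,4,-0.3,6]
    - [21.9,-0.2,4,-0.3,6]

```text
t: 7.72
tool_pos: [0.527, -0.0449, 0.3004]
tool_rot: [-2.432, -1.98, 0.005]
contact_force: [-0.3, -1.1, -0.3]
opening: 0.0599
```

```bash
python3 -c "
from h import *
np.set_printoptions(precision=4,suppress=True)
t=L('top6');s=L('side5')
# bush ends on top view
c=onz(t,(338.3,227.7),.06);e=onz(t,(381,237.2),.047);print(c,e)
for p in (c,e): print('fix',(p-O)@U*1e3,(p-O)@V*1e3)
print('collar top tri',tri(s,(278.6,298.8),t,(338.8,227.7)))
inc(fx(2,0,45),78)"
```

```text
[0.5379 0.0092 0.06  ] [ 0.5149 -0.1134  0.047 ]
fix 61.57833676441883 3.9750734775421006
fix -63.10438706666106 0.9914551156768487
collar top tri (array([0.5396, 0.008 , 0.0606]), np.float64(0.0034569212034083895))
t 7.72 pos [ 0.527  -0.0449  0.3004] yaw 78.3 tilt 0.36 q [-0.23 -0.2   1.77  0.    1.58 -0.02] F [-0.3 -1.1 -0.3] op 0.0599
  inc cm [-0.46  0.5  25.53] twist 0.29914005181956327
```

move_arm:
  increments:
    - [-0.4,0.4,5,0.3,6]
    - [-0.4,0.4,10,0.3,6]
    - [-0.4,0.4,15,0.3,6]
    - [-0.4,0.4,19,0.3,6]
    - [-0.4,0.4,19,0.3,6]

```text
t: 8.35
tool_pos: [0.5271, -0.0534, 0.1089]
tool_rot: [-2.442, -1.963, 0.011]
contact_force: [0.5, 0.8, 0.2]
opening: 0.0599
```

```bash
python3 -c "
from h import *
inc(fx(2,1,45),78)
s=shot('side','7');t=shot('top','7')
crop(s,200,240,330,400,4,'pics/s7.png')"
```

```text
t 8.35 pos [ 0.5271 -0.0534  0.1089] yaw 77.59 tilt 0.62 q [-0.24 -0.04  1.95 -0.    1.24 -0.02] F [0.5 0.8 0.2] op 0.0599
  inc cm [0.39 0.12 6.39] twist -0.4107939941785901
```

View pics/s7.png

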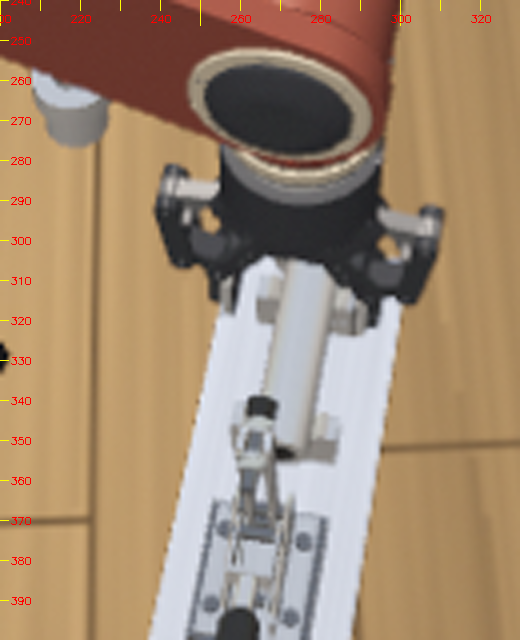

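Jaws straddle the barrel. Descending and gripping.

move_arm:
  increments:
    - [0.3,0.1,3,-0.3,6]
    - [0.3,0.1,5,-0.3,6]
    - [0.3,0.1,6.4,-0.3,6]
    - [0.3,0.1,6.4,-0.3,6]
    - [0.3,0.1,6.4,-0.3,6]

```text
t: 9.07
tool_pos: [0.5339, -0.051, 0.0517]
tool_rot: [2.441, 1.975, 0.002]
contact_force: [0.5, -0.2, 0.2]
opening: 0.0599
```

move_arm:
  increments:
    - [0,0,0,0,2]
    - [0,0,0,0,2]
    - [0,0,0,0,2]
    - [0,0,0,0,2]
  newtons: 40

```text
t: 9.57
tool_pos: [0.5287, -0.0498, 0.0504]
tool_rot: [-2.434, -1.971, 0.013]
contact_force: [-17.1, 3.0, 13.9]
opening: 0.029
```

```bash
python3 -c "
from h import *
inc(fx(2,0,45),78)"
```

```text
t 9.57 pos [ 0.5287 -0.0498  0.0504] yaw 77.99 tilt 0.71 q [-0.23  0.05  1.97 -0.    1.13 -0.02] F [-17.1   3.   13.9] op 0.029
  inc cm [-0.    0.08  0.54] twist -0.00792916826381429
```

move_arm:
  increments:
    - [0,0,0,0,5]
    - [0,0,0,0,5]
    - [0,0,0.3,0,5]
    - [0,0,0.3,0,5]
    - [0,0,0.3,0,5]

```text
t: 10.2
tool_pos: [0.5328, -0.0507, 0.047]
tool_rot: [-2.442, -1.976, 0.0]
contact_force: [0.4, -0.3, -0.5]
opening: 0.0501
```

```bash
python3 -c "
from h import *
inc(fx(2,0,45),78)
s=shot('side','8');t=shot('top','8')
crop(s,200,240,330,400,4,'pics/s8.png')"
```

```text
t 10.2 pos [ 0.5328 -0.0507  0.047 ] yaw 77.95 tilt 0.01 q [-0.23  0.06  1.97  0.    1.12 -0.02] F [ 0.4 -0.3 -0.5] op 0.0501
  inc cm [ 0.01 -0.34  0.2 ] twist -0.046623092050765536
```

View pics/s8.png

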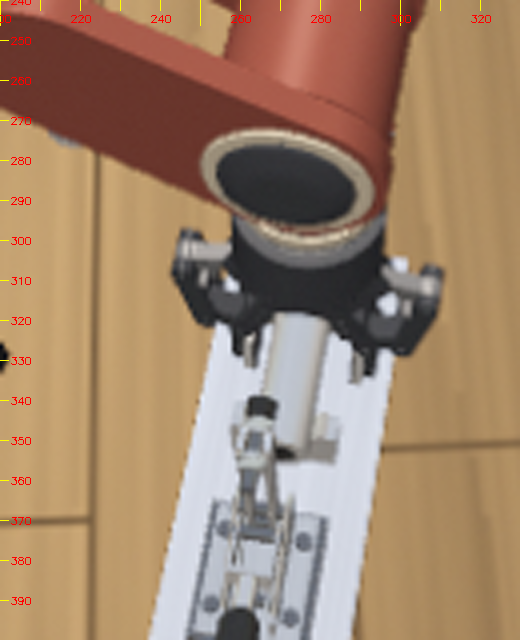

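move_arm:
  increments:
    - [0,-0.4,0.2,0,5]
    - [0,-0.4,0.2,0,5]
    - [0,-0.4,0.2,0,5]

```text
t: 10.68
tool_pos: [0.5288, -0.0498, 0.0451]
tool_rot: [-2.442, -1.976, -0.0]
contact_force: [-0.6, 0.3, 0.8]
opening: 0.0499
```

move_arm:
  increments:
    - [0,0,0,0,2]
    - [0,0,0,0,2]
    - [0,0,0,0,2]
    - [0,0,0,0,2]
  newtons: 40

```text
t: 11.18
tool_pos: [0.5285, -0.0498, 0.0454]
tool_rot: [-2.441, -1.976, 0.001]
contact_force: [-4.3, 0.4, 5.3]
opening: 0.0288
```

```bash
python3 -c "
from h import *
inc(fx(2,0,45),78)"
```

```text
t 11.18 pos [ 0.5285 -0.0498  0.0454] yaw 77.96 tilt 0.07 q [-0.23  0.05  1.98 -0.    1.11 -0.02] F [-4.3  0.4  5.3] op 0.0288
  inc cm [0.01 0.09 0.04] twist -0.040798230548091396
```

move_arm:
  increments:
    - [0,0,-1,0,2]
    - [0,0,-3,0,2]
    - [0,0,-6,0,2]
    - [0,0,-10,0,2]
    - [0,0,-10,0,2]
  newtons: 60

```text
t: 11.8
tool_pos: [0.5313, -0.0504, 0.1484]
tool_rot: [2.437, 1.972, 0.008]
contact_force: [0.8, -0.1, -5.0]
opening: 0.0286
```

```bash
python3 -c "
from h import *
inc(fx(38,-71.5,120),168)
s=shot('side','9');t=shot('top','9')
crop(s,200,220,330,380,4,'pics/s9.png')"
```

```text
t 11.8 pos [ 0.5313 -0.0504  0.1484] yaw 77.95 tilt 0.46 q [-0.23 -0.09  1.92  0.    1.3  -0.02] F [ 0.8 -0.1 -5. ] op 0.0286
  inc cm [3.62 6.93 2.9 ] twist -90.04524770409677
```

View pics/s9.png

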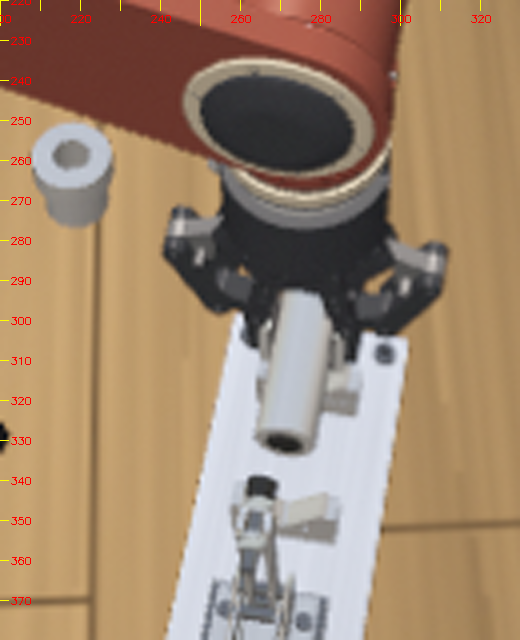

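The bush is lifted: the tail bore shows at (271,330) and the wrist force shows its weight. I'll turn it 90° so I can tip it by pressing the collar on the front V support.

move_arm:
  increments:
    - [0.8,1.5,0,-10,2]
    - [1.6,3,0,-20,2]
    - [2.4,5,0,-30,2]
    - [3.6,6.9,1,-40,2]
    - [3.6,6.9,2,-50,2]

```text
t: 12.52
tool_pos: [0.6033, -0.0284, 0.1214]
tool_rot: [-1.367, -2.824, 0.002]
contact_force: [0.2, -0.0, -5.5]
opening: 0.0282
```

```bash
python3 -c "
from h import *
inc(fx(38,-71.5,110),168)"
```

```text
t 12.53 pos [ 0.6033 -0.0284  0.1214] yaw 128.32 tilt 0.24 q [-0.17  0.12  1.77  0.    1.26 -0.84] F [ 0.2 -0.  -5.5] op 0.0282
  inc cm [-0.32  0.21  1.14] twist -39.676054824275326
```

move_arm:
  increments:
    - [-0.2,0.2,0,-10,2]
    - [-0.2,0.2,0,-20,2]
    - [-0.2,0.2,0.5,-30,2]
    - [-0.2,0.2,1.1,-39.7,2]
    - [-0.2,0.2,1.1,-39.7,2]

```text
t: 13.15
tool_pos: [0.6043, -0.029, 0.1101]
tool_rot: [-0.34, -3.116, -0.001]
contact_force: [-0.8, -0.0, -5.9]
opening: 0.0286
```

```bash
python3 -c "
from h import *
inc(fx(38,-71.5,65.5),168)
s=shot('side','10');t=shot('top','10')
crop(s,230,240,360,340,6,'pics/s10.png');crop(t,300,170,400,260,6,'pics/t10.png')"
```

```text
t 13.15 pos [ 0.6043 -0.029   0.1101] yaw 167.54 tilt 0.38 q [-0.17  0.13  1.77  0.    1.25 -1.52] F [-0.8 -0.  -5.9] op 0.0286
  inc cm [-0.29  0.    4.45] twist -0.4626812180459865
```

View pics/s10.png

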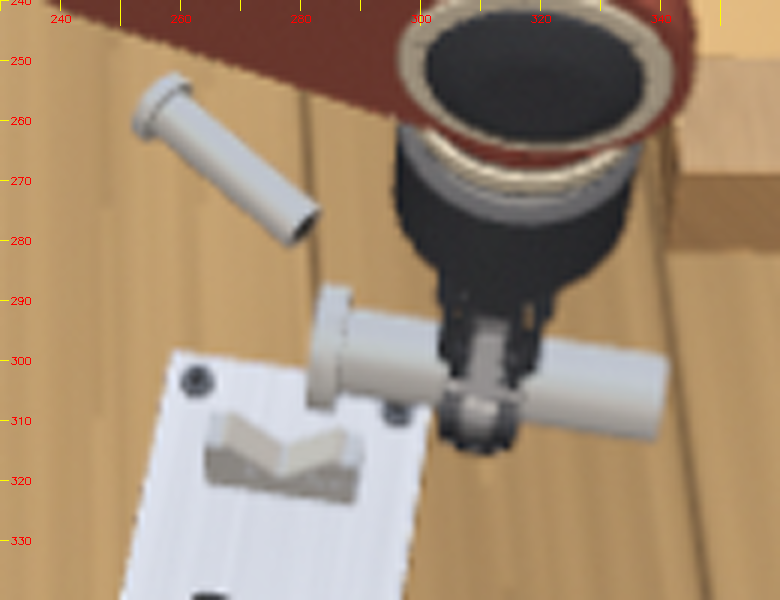

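View pics/t10.png

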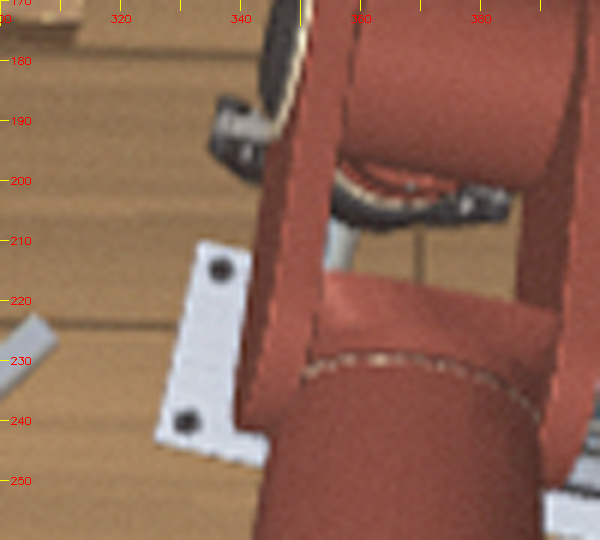

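The side view shows the bush level across the view, collar at (284,298), with the far V flank top at ~(287,314). Lowering until the collar just reaches it.

move_arm:
  increments:
    - [-0.3,0,1.5,-0.4,2]
    - [-0.3,0,3,-0.4,2]
    - [-0.3,0,4,-0.4,2]
    - [-0.3,0,4,-0.4,2]
  newtons: 30

```text
t: 13.75
tool_pos: [0.6083, -0.0298, 0.0722]
tool_rot: [-0.327, -3.121, -0.0]
contact_force: [0.2, -0.2, -5.6]
opening: 0.0286
```

```bash
python3 -c "
from h import *
inc(fx(38,-71.5,56.9),168)
s=shot('side','11')
crop(s,230,240,360,340,6,'pics/s11.png')"
```

```text
t 13.75 pos [ 0.6083 -0.0298  0.0722] yaw 168.04 tilt 0.2 q [-0.17  0.19  1.78  0.    1.18 -1.53] F [ 0.2 -0.2 -5.6] op 0.0286
  inc cm [ 0.15 -0.01  1.53] twist 0.043429941848927456
```

View pics/s11.png

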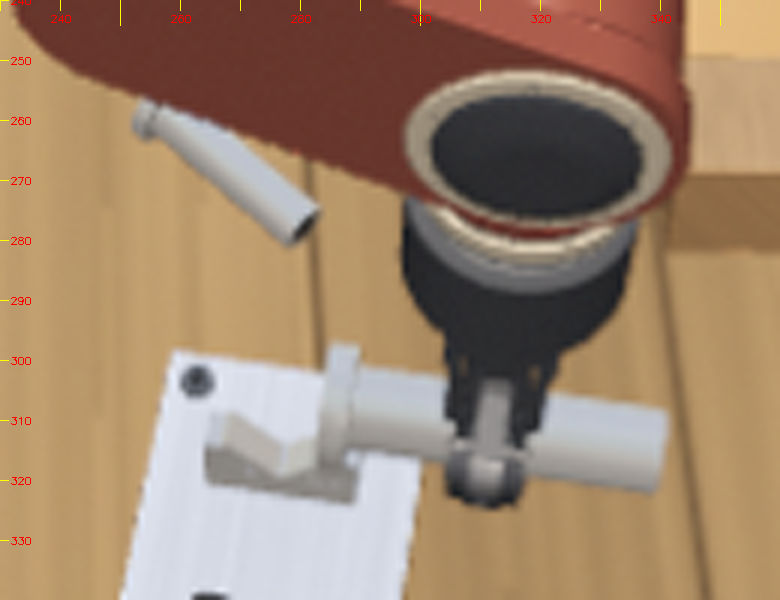

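move_arm:
  increments:
    - [0.2,0,0.4,0,2]
    - [0.2,0,0.8,0,2]
    - [0.2,0,1.2,0,2]
    - [0.2,0,1.6,0,2]
    - [0.2,0,1.6,0,2]
  newtons: 30

```text
t: 14.42
tool_pos: [0.6096, -0.0301, 0.0599]
tool_rot: [0.327, 3.12, -0.001]
contact_force: [3.4, -1.1, 3.0]
opening: 0.0285
```

```bash
python3 -c "
from h import *
inc(fx(38,-71.5,56.9),168)
s=shot('side','12')
crop(s,230,240,360,340,6,'pics/s12.png')"
```

```text
t 14.43 pos [ 0.6096 -0.0301  0.0599] yaw 168.05 tilt 0.26 q [-0.17  0.2   1.78 -0.    1.15 -1.53] F [ 3.4 -1.1  3. ] op 0.0285
  inc cm [ 0.28 -0.01  0.3 ] twist 0.050495211517130656
```

View pics/s12.png

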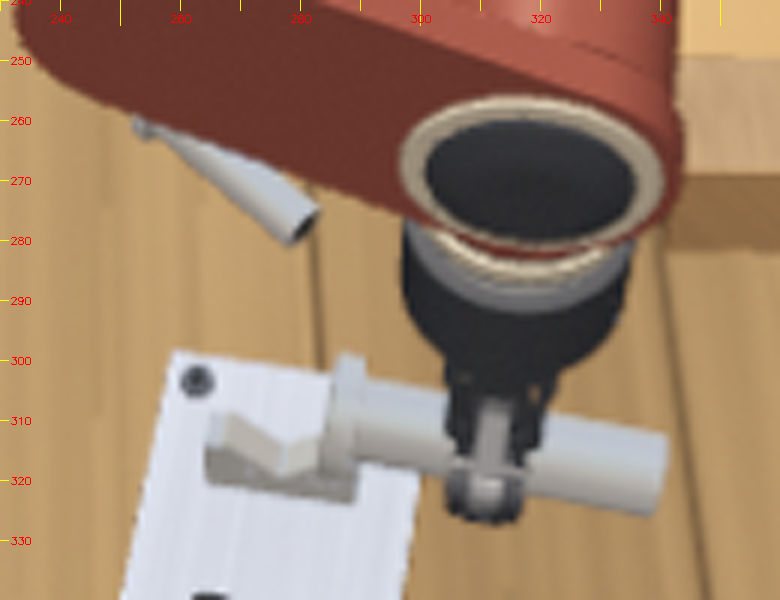

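move_arm:
  increments:
    - [0.2,0,0.2,0,2]
    - [0.2,0,0.4,0,2]
    - [0.2,0,0.4,0,2]

```text
t: 14.85
tool_pos: [0.6085, -0.0298, 0.0565]
tool_rot: [0.326, 3.118, -0.001]
contact_force: [5.4, -1.0, 4.1]
opening: 0.0281
```

```bash
cat >> h.py <<'E'
def line(g,p,q,lo=.1,hi=.9,w=4,ch=0):
    p,q=np.array(p,float),np.array(q,float);d=(q-p)/np.linalg.norm(q-p);nn=np.array([-d[1],d[0]])
    G=cv2.cvtColor(g["image"],cv2.COLOR_RGB2LAB).astype(np.float32)[:,:,ch]; out=[]
    for a in np.linspace(lo,hi,40):
        o=np.linspace(-w,w,int(w*20)+1).astype(np.float32); x=(p+(q-p)*a+o[:,None]*nn).astype(np.float32)
        v=cv2.GaussianBlur(cv2.remap(G,x[:,0][None],x[:,1][None],1),(0,0),8)[0]
        i=np.argmax(abs(np.gradient(v))[8:-8])+8; out.append(x[i])
    f=cv2.fitLine(np.array(out,np.float32),cv2.DIST_HUBER,0,.01,.01).ravel()
    r=np.abs((np.array(out)-f[2:])@np.array([-f[1],f[0]])); return f,np.median(r)
def plane(g,f):
    c,a=ray(g,f[2:]-30*f[:2]);_,b=ray(g,f[2:]+30*f[:2]); n=np.cross(a,b); return n/np.linalg.norm(n)
E
python3 - <<'E'
from h import *
inc(fx(38,-71.5,56.9),168)
s=shot('side','13'); crop(s,230,240,360,340,6,'pics/s13.png')
E
```

```text
t 14.85 pos [ 0.6085 -0.0298  0.0565] yaw 168.05 tilt 0.4 q [-0.17  0.2   1.79 -0.    1.14 -1.53] F [ 5.4 -1.   4.1] op 0.0281
  inc cm [ 0.17 -0.01 -0.04] twist 0.0468868024471476
```

View pics/s13.png

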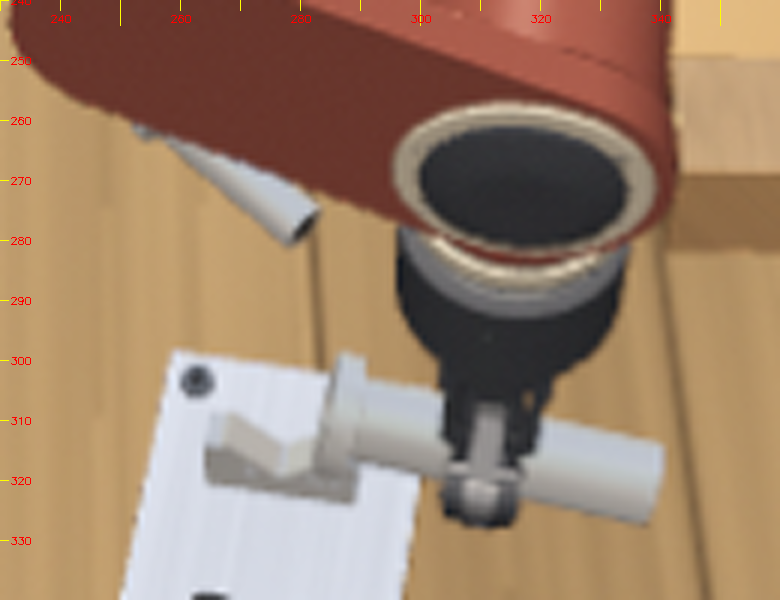

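```bash
cat >> h.py <<'E'
def edgepts(g,p,q,segs,w=3,ch=0):
    p,q=np.array(p,float),np.array(q,float);d=(q-p)/np.linalg.norm(q-p);nn=np.array([-d[1],d[0]])
    G=cv2.cvtColor(g["image"],cv2.COLOR_RGB2LAB).astype(np.float32)[:,:,ch]; out=[]
    for lo,hi in segs:
      for a in np.linspace(lo,hi,20):
        o=np.linspace(-w,w,int(w*20)+1).astype(np.float32); x=(p+(q-p)*a+o[:,None]*nn).astype(np.float32)
        v=cv2.GaussianBlur(cv2.remap(G,x[:,0][None],x[:,1][None],1),(0,0),8)[0]
        i=np.argmax(abs(np.gradient(v))[8:-8])+8; out.append(x[i])
    out=np.array(out,np.float32); f=cv2.fitLine(out,cv2.DIST_HUBER,0,.01,.01).ravel()
    return f,np.abs((out-f[2:])@np.array([-f[1],f[0]]))
def tiltfrom(g,f,yaw):
    n=plane(g,f);y=np.radians(yaw); return -np.arctan((n[0]*np.cos(y)+n[1]*np.sin(y))/n[2])
E
python3 - <<'E'
from h import *
def m(tag,T,B,yaw):
    s=L(tag)
    for nm,(p,q,sg) in(("top",T),("bot",B)):
        for ch in(0,2):
            f,r=edgepts(s,p,q,sg,ch=ch); print(tag,nm,ch,"tilt",tiltfrom(s,f,yaw).round(4),"res",np.median(r).round(2),r.max().round(2))
sg=[(.06,.22),(.68,.95)]
m("side13",((290.8,303),(340,313.3),sg),((290.5,317),(338.5,327),[(.08,.2),(.68,.95)]),168)
m("side11",((289,301),(341,308),sg),((289,315),(339.5,322),[(.08,.2),(.68,.95)]),168)
E
```

```text
side13 top 0 tilt 0.1744 res 0.09 0.4
side13 top 2 tilt 0.1599 res 0.08 0.47
side13 bot 0 tilt 0.041 res 0.18 1.42
side13 bot 2 tilt 0.1765 res 0.08 1.88
side11 top 0 tilt -0.0033 res 0.06 0.18
side11 top 2 tilt -0.001 res 0.05 0.22
side11 bot 0 tilt -0.1021 res 0.07 0.45
side11 bot 2 tilt 0.0199 res 0.05 0.19
```

Measured tilt is about 0.17 rad (it was 0 before). Firming the grip, then lifting.

move_arm:
  increments:
    - [0,0,0,0,2]
    - [0,0,0,0,2]
    - [0,0,-1,0,2]
    - [0,0,-3,0,2]
    - [0,0,-4,0,2]
  newtons: 110

```text
t: 15.52
tool_pos: [0.6055, -0.0291, 0.095]
tool_rot: [0.327, 3.125, 0.0]
contact_force: [0.1, -0.3, -4.8]
opening: 0.0273
```

```bash
python3 - <<'E'
from h import *
s=shot('side','14'); crop(s,230,230,360,330,6,'pics/s14.png')
# target
ti=.172;az=np.radians(-85.72)
xL=np.array([np.cos(az)*np.cos(ti),np.sin(az)*np.cos(ti),-np.sin(ti)]); lens=np.array([.5415,.3863,.312])
print("face",lens+.12*xL,"grip pt",lens+(.12+.058)*xL)
inc(fx(38,-71.5,200),94.28)
E
```

```text
face [0.55032353 0.26840038 0.29146162] grip pt [0.55458824 0.21141556 0.28153473]
t 15.57 pos [ 0.6065 -0.0292  0.0965] yaw 168.06 tilt 0.14 q [-0.17  0.15  1.78  0.    1.22 -1.53] F [ 1.4 -0.2 -4.5] op 0.0272
  inc cm [ -0.07  -0.03 -10.35] twist 73.7839515653431
```

View pics/s14.png

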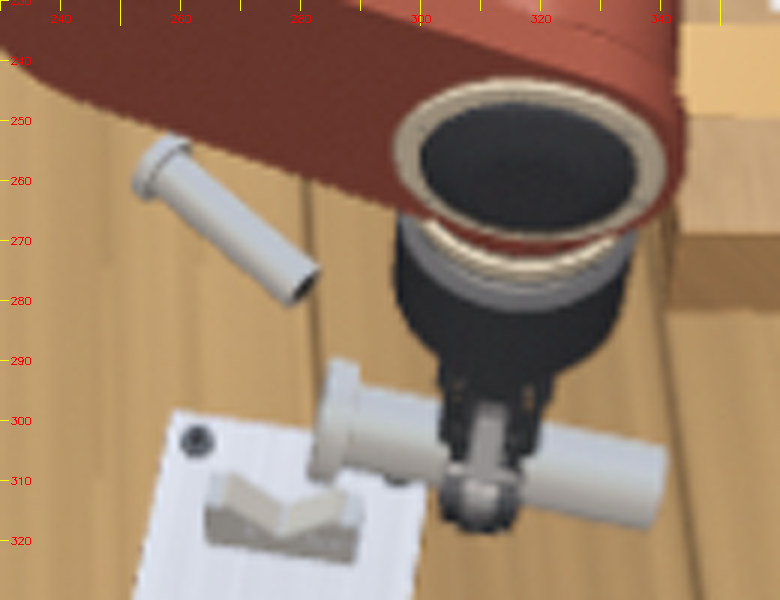

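```bash
python3 - <<'E'
from h import *
s=L("side14")
for nm,p,q,sg in(("top",(290.5,294.3),(340.5,304.3),[(.06,.22),(.68,.95)]),("bot",(290.5,309),(338.5,318),[(.06,.2),(.68,.95)])):
    for ch in(0,2):
        f,r=edgepts(s,p,q,sg,ch=ch); print(nm,ch,"tilt",tiltfrom(s,f,168).round(4),"res",np.median(r).round(2),r.max().round(2),f)
# predicted ends of axis given TCP (.6055,-.0291,.0955)
P=np.array([.6065,-.0292,.0965+.0016]);y=np.radians(168)
for ti in(.14,.16,.18):
    d=np.array([np.cos(y)*np.cos(ti),np.sin(y)*np.cos(ti),np.sin(ti)]); print(ti,proj(s,[P+.058*d,P-.062*d,P]).round(1).tolist())
E
```

```text
top 0 tilt 0.1222 res 0.05 0.37 [9.7880441e-01 2.0479727e-01 3.1480002e+02 2.9863989e+02]
top 2 tilt 0.1169 res 0.06 0.18 [9.7925246e-01 2.0264418e-01 3.0769269e+02 2.9714703e+02]
bot 0 tilt -0.0319 res 0.33 0.68 [9.9145061e-01 1.3048263e-01 3.1342935e+02 3.1278036e+02]
bot 2 tilt 0.1187 res 0.09 0.61 [9.7937989e-01 2.0202740e-01 3.1731891e+02 3.1405905e+02]
0.14 [[283.9, 298.4], [340.1, 310.6], [311.1, 304.4]]
0.16 [[283.9, 298.1], [339.9, 310.9], [311.1, 304.4]]
0.18 [[284.1, 297.8], [339.8, 311.2], [311.1, 304.4]]
```

The tilt settled back to ~0.12 after the lift, so I'll press again about 0.05 rad further.

move_arm:
  increments:
    - [0,0,1.5,0,2]
    - [0,0,3.0,0,2]
    - [0,0,3.6,0,2]
    - [0,0,4.0,0,2]
    - [0,0,4.0,0,2]
  newtons: 30

```text
t: 16.2
tool_pos: [0.604, -0.0289, 0.0538]
tool_rot: [-0.326, -3.119, -0.0]
contact_force: [-7.1, 0.5, 1.2]
opening: 0.0273
```

```bash
python3 - <<'E'
from h import *
inc(fx(38,-71.5,54.0),168)
s=shot('side','15'); crop(s,230,240,360,340,6,'pics/s15.png')
E
```

```text
t 16.2 pos [ 0.604  -0.0289  0.0538] yaw 168.07 tilt 0.32 q [-0.17  0.2   1.79 -0.    1.15 -1.53] F [-7.1  0.5  1.2] op 0.0273
  inc cm [-0.29 -0.   -0.02] twist 0.06892230864386306
```

View pics/s15.png

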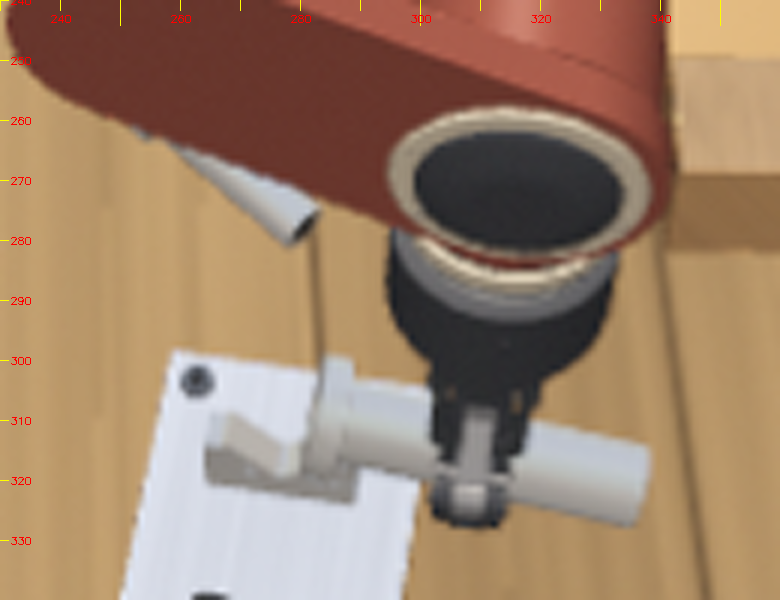

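move_arm:
  increments:
    - [0,0,-1.0,0,2]
    - [0,0,-2.0,0,2]
    - [-0.5,0,-2.0,0,2]
    - [-0.5,0,-2.0,0,2]

```text
t: 16.75
tool_pos: [0.6113, -0.0305, 0.0746]
tool_rot: [0.327, 3.123, -0.0]
contact_force: [-0.4, -0.5, -6.0]
opening: 0.0274
```

```bash
python3 - <<'E'
from h import *
inc(fx(38,-75,54.0),168)
E
```

```text
t 16.75 pos [ 0.6113 -0.0305  0.0746] yaw 168.05 tilt 0.08 q [-0.17  0.19  1.77  0.    1.18 -1.53] F [-0.4 -0.5 -6. ] op 0.0274
  inc cm [ 0.11 -0.01  2.06] twist 0.047013791181740316
```

move_arm:
  increments:
    - [0.1,0,0.8,0,2]
    - [0.1,0,1.3,0,2]
    - [0.1,0,1.7,0,2]
    - [0.1,0,2.1,0,2]
    - [0.1,0,2.1,0,2]

```text
t: 17.38
tool_pos: [0.6104, -0.0302, 0.0543]
tool_rot: [0.327, 3.123, -0.0]
contact_force: [-0.9, -0.1, 2.0]
opening: 0.0273
```

```bash
python3 - <<'E'
from h import *
inc(fx(38,-75,54.0),168)
s=shot('side','16'); crop(s,230,240,360,340,6,'pics/s16.png')
E
```

```text
t 17.38 pos [ 0.6104 -0.0302  0.0543] yaw 168.06 tilt 0.09 q [-0.17  0.21  1.78 -0.    1.15 -1.53] F [-0.9 -0.1  2. ] op 0.0273
  inc cm [ 0.01 -0.01  0.03] twist 0.060309980842873756
```

View pics/s16.png

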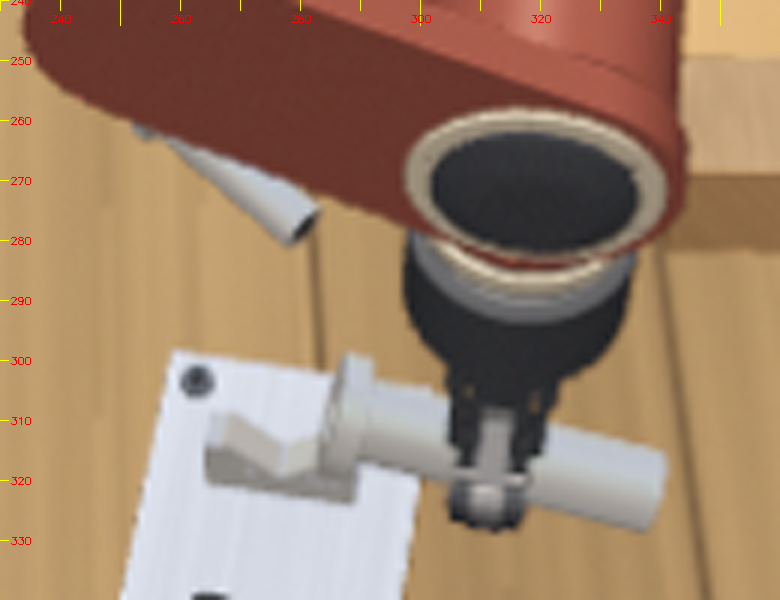

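```bash
cat > m.py <<'E'
from h import *
import sys
def m(tag,a,b,c,d,yaw=168,sg=[(.06,.22),(.68,.95)]):
    s=L(tag)
    for nm,p,q in(("top",a,b),("bot",c,d)):
        for ch in((0,2) if nm=="top" else (2,)):
            f,r=edgepts(s,p,q,sg,ch=ch); print(tag,nm,ch,"tilt",tiltfrom(s,f,yaw).round(4),"res",np.median(r).round(2),r.max().round(2))
E
python3 - <<'E'
from m import *
m("side16",(292.5,303.5),(341,315),(291,317.3),(337,328))
E
```

```text
side16 top 0 tilt 0.2292 res 0.12 0.45
side16 top 2 tilt 0.2216 res 0.12 0.66
side16 bot 2 tilt 0.2176 res 0.08 2.05
```

move_arm:
  increments:
    - [0,0,0,0,2]
    - [0,0,0,0,2]
    - [0,0,-1,0,2]
    - [0,0,-3,0,2]
    - [0,0,-4,0,2]
  newtons: 110

```text
t: 18.05
tool_pos: [0.6102, -0.0301, 0.0948]
tool_rot: [0.327, 3.123, -0.0]
contact_force: [0.1, 0.9, -5.0]
opening: 0.0278
```

move_arm:
  increments:
    - [0,0,0,0,2]
    - [0,0,0,0,2]

```text
t: 18.3
tool_pos: [0.6092, -0.03, 0.0928]
tool_rot: [-0.327, -3.124, -0.0]
contact_force: [-0.4, 1.0, -5.4]
opening: 0.0276
```

```bash
python3 - <<'E'
from m import *
s=shot('side','17'); crop(s,230,230,360,330,6,'pics/s17.png')
inc(fx(38,-75,200.0),94.28)
m("side17",(291.5,295.5),(341,306),(290.5,309.5),(338,319.5))
E
```

```text
t 18.35 pos [ 0.609  -0.03    0.0924] yaw 168.05 tilt 0.08 q [-0.17  0.16  1.77  0.    1.21 -1.53] F [ 0.6  0.7 -6.2] op 0.0275
  inc cm [-1.200e-01 -1.000e-02 -1.076e+01] twist 73.77399018290984
side17 top 0 tilt 0.1674 res 0.04 0.15
side17 top 2 tilt 0.1703 res 0.06 0.17
side17 bot 2 tilt 0.1714 res 0.11 2.46
```

View pics/s17.png

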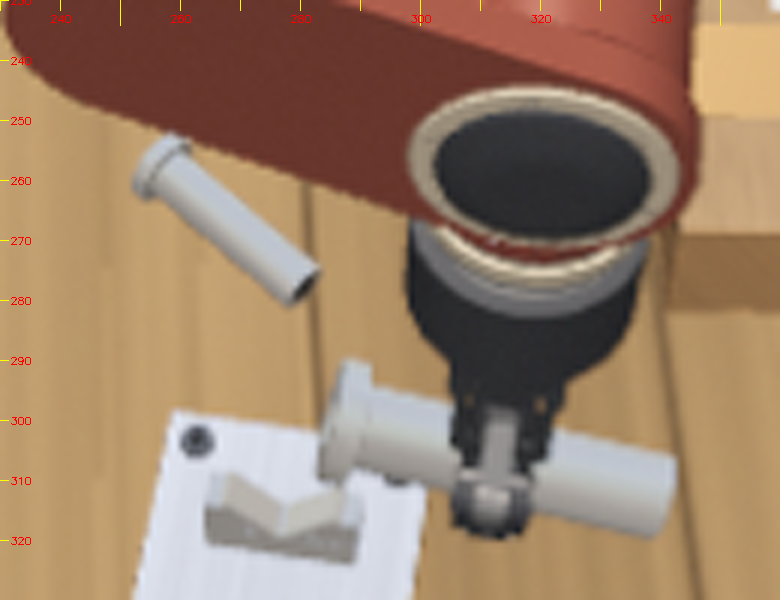

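Tilt holds at 0.170 rad after lifting, which is what I wanted. Raising it and turning back.

move_arm:
  increments:
    - [0,0,-3,10,2]
    - [0,0,-6,20,2]
    - [0,0,-10,30,2]
    - [0,0,-14,40,2]
    - [0,0,-18,50,2]

```text
t: 18.98
tool_pos: [0.609, -0.03, 0.2732]
tool_rot: [-1.624, -2.687, 0.001]
contact_force: [-0.1, 0.5, -5.6]
opening: 0.0275
```

move_arm:
  increments:
    - [0,0,0,10,2]
    - [0,0,0,20,2]
    - [0,0,0,24,2]
    - [0,0,0,24,2]

```text
t: 19.48
tool_pos: [0.6092, -0.03, 0.272]
tool_rot: [-2.139, -2.298, 0.002]
contact_force: [0.6, 0.4, -5.1]
opening: 0.0273
```

```bash
python3 - <<'E'
from m import *
s=L("side17")
P=np.array([.609,-.03,.094]);y=np.radians(168.05);ti=.17
d=np.array([np.cos(y)*np.cos(ti),np.sin(y)*np.cos(ti),np.sin(ti)]); print(proj(s,[P+.058*d,P-.062*d,P]).round(1).tolist())
inc(np.array([.5546,.2114,.280])-[-.006,.08,0],94.28)
E
```

```text
[[285.2, 299.3], [340.9, 312.3], [312.2, 305.6]]
t 19.48 pos [ 0.6092 -0.03    0.272 ] yaw 94.1 tilt 0.11 q [-0.17  0.01  1.62 -0.    1.52 -0.24] F [ 0.6  0.4 -5.1] op 0.0273
  inc cm [16.45 -3.69 -0.78] twist -0.1774758436971524
```

move_arm:
  increments:
    - [4,-1,-0.8,-0.2,2]
    - [8,-2,-0.8,-0.2,2]
    - [12.5,-3,-0.8,-0.2,2]
    - [16.4,-3.7,-0.8,-0.2,2]
    - [16.4,-3.7,-0.8,-0.2,2]

```text
t: 20.1
tool_pos: [0.5601, 0.1333, 0.2807]
tool_rot: [-2.131, -2.307, 0.0]
contact_force: [0.5, -0.3, -6.4]
opening: 0.0274
```

```bash
python3 - <<'E'
from m import *
s=shot('side','18');t=shot('top','18')
crop(s,200,20,350,170,4,'pics/s18.png');crop(t,90,150,310,290,3,'pics/t18.png')
inc(np.array([.5546,.2114,.280]),94.28)
E
```

```text
t 20.2 pos [0.5609 0.131  0.2807] yaw 94.35 tilt 0.05 q [ 0.1  -0.08  1.69 -0.    1.53  0.02] F [ 0.1 -0.7 -4.9] op 0.0276
  inc cm [ 8.07 -0.02  0.07] twist 0.06794934689975207
```

View pics/s18.png

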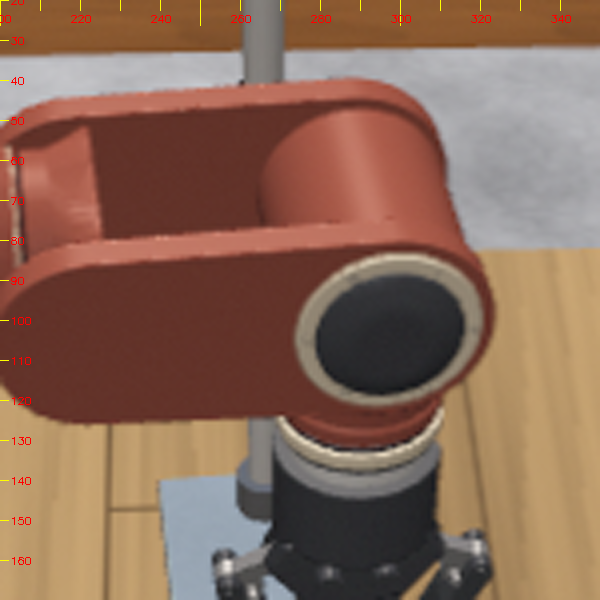

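View pics/t18.png

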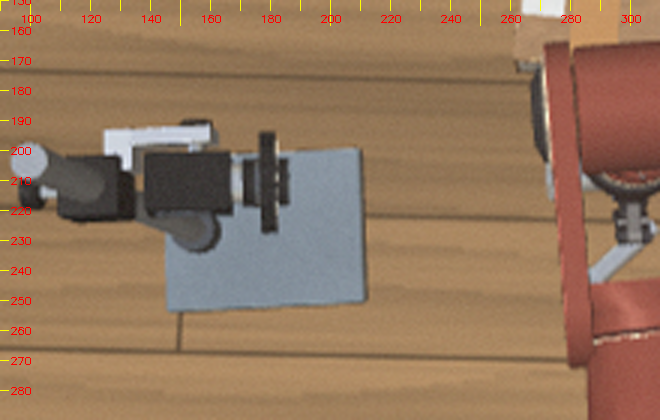

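The camera is unchanged in the top view (lens rim still at column 186) and the path is clear. Moving the last 80 mm slowly.

move_arm:
  increments:
    - [2,0,0,0,2]
    - [4,0,0,0,2]
    - [6,0,0,0,2]
    - [7.4,0,0,0,2]
    - [8.1,0,0,0,2]

```text
t: 20.82
tool_pos: [0.5549, 0.2128, 0.2811]
tool_rot: [2.136, 2.304, -0.0]
contact_force: [0.4, -0.3, -4.9]
opening: 0.0273
```

move_arm:
  increments:
    - [0,0,0,0,2]
    - [0,0,0,0,2]
    - [0,0,0,0,2]
    - [0,0,0,0,2]

```text
t: 21.32
tool_pos: [0.5552, 0.2113, 0.2812]
tool_rot: [2.138, 2.302, -0.0]
contact_force: [0.9, -0.6, -5.3]
opening: 0.0274
```

```bash
python3 - <<'E'
from m import *
s=shot('side','19');t=shot('top','19')
crop(s,200,60,340,190,5,'pics/s19.png');crop(t,90,170,290,270,4,'pics/t19.png')
inc(np.array([.5546,.2114,.280]),94.28)
E
```

```text
t 21.43 pos [0.5551 0.2115 0.2812] yaw 94.23 tilt 0.0 q [ 0.24 -0.04  1.65  0.    1.53  0.16] F [ 0.4 -0.  -5.9] op 0.0274
  inc cm [-0.   -0.05  0.12] twist -0.045088480205549786
```

View pics/s19.png

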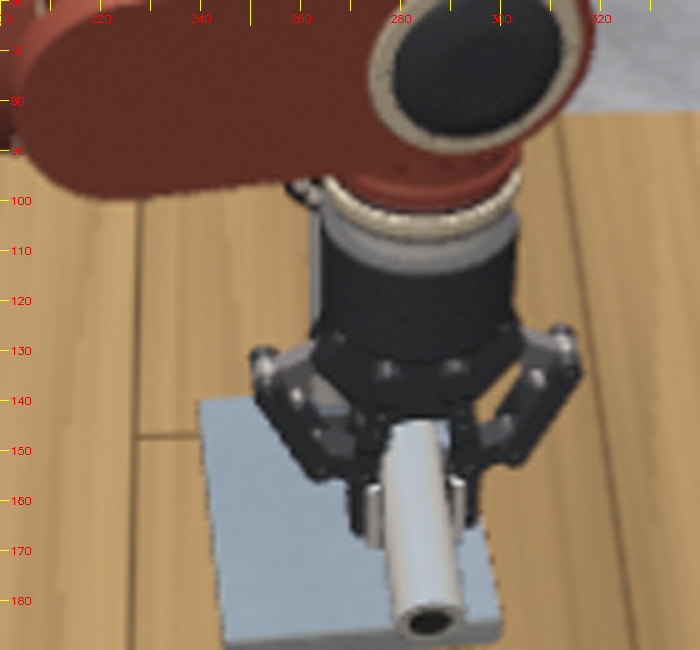

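View pics/t19.png

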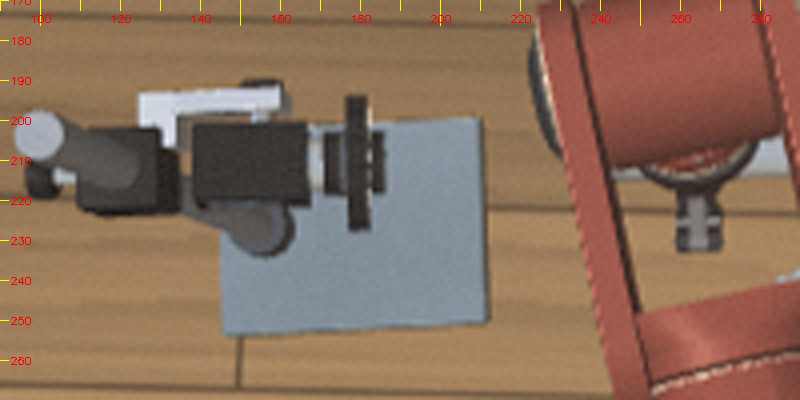

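```bash
python3 - <<'E'
from m import *
s=L("side19"); np.set_printoptions(precision=4,suppress=True)
P=np.array([.5551,.2115,.2828]);y=np.radians(94.23);ti=.17
d=np.array([np.cos(y)*np.cos(ti),np.sin(y)*np.cos(ti),np.sin(ti)]); print(proj(s,[P-.062*d,P+.058*d,P]).round(1).tolist())
N=[]
for p,q in(((276.5,155),(279.8,183)),((288.5,155),(292.3,182))):
    for ch in(0,2):
        f,r=edgepts(s,p,q,[(.45,.95)],ch=ch,w=2.5); n=plane(s,f); print(ch,f,np.median(r)); N.append(n) if ch==0 else 0
        # yaw given tilt .17
        Y=np.linspace(1.45,1.85,4001); e=[abs(n@[np.cos(a)*np.cos(ti),np.sin(a)*np.cos(ti),np.sin(ti)]) for a in Y]; print("yaw",np.degrees(Y[np.argmin(e)]))
k=10;im=cv2.resize(s["image"][140:192,262:305],None,fx=k,fy=k,interpolation=cv2.INTER_CUBIC);cv2.imwrite("pics/s19b.png",im[:,:,::-1])
E
```

```text
[[285.6, 184.3], [278.6, 137.2], [281.9, 159.3]]
0 [  0.1621   0.9868 278.1298 173.186 ] 0.17531458
yaw 95.2828813302559
2 [  0.1212   0.9926 277.2695 174.2586] 0.07375646
yaw 93.31190651500587
0 [  0.144    0.9896 290.041  174.0575] 0.063246146
yaw 93.73589528340268
2 [  0.1502   0.9887 291.5883 175.6512] 0.06605452
yaw 93.97653755735763
```

View pics/s19b.png

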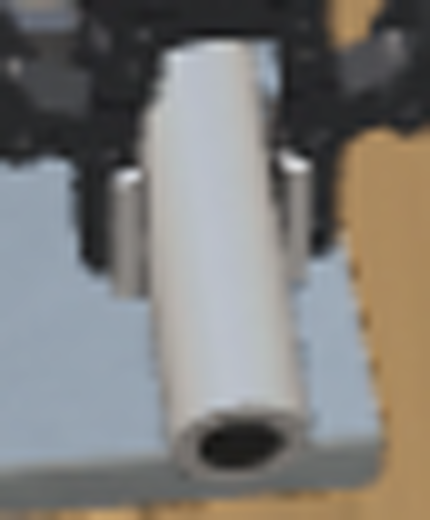

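```bash
python3 - <<'E'
from m import *
s=L('side19'); cv2.imwrite("pics/s19full.png",s["image"][:,:,::-1])
from station import sensors; o=sensors.get_obs(); print(abs(o["dq"]).max(),o["tool_pos"],o["t"])
E
```

```text
0.0031106629030686105 [0.55512675 0.21145504 0.28118924] 21.425
```

View pics/s19full.png

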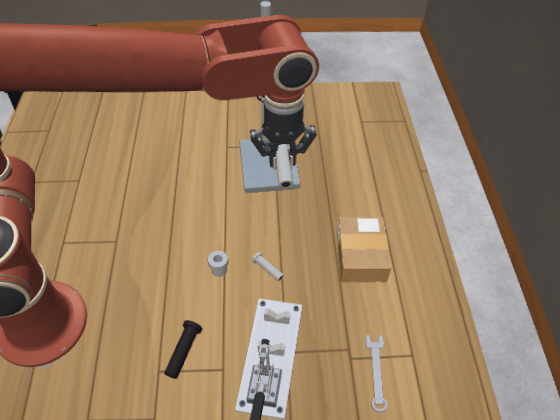

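The clamp is open with its handle back at (258,405), the V supports are empty and the bystanders haven't moved. The bush is held still with its tail at (285.6,184), within half a pixel of the prediction. Handing in.

```bash
python3 -c "
from station import order
print(order.finish_job())"
```

```text
the job is handed in; nothing more can be done
None
```

I opened the clamp fully, took the bush out of the V supports, and handed the job in at about 21 s with the bush held still in front of the lens. No verdict came back.

**How it was done:** The moves allow no tool tilt. To tilt the bush I gripped it at mid-barrel and pressed its collar down on the front V support until it pivoted in the jaws. The first press sprang back to 0.12 rad. A later, deeper press left it at 0.170 rad after lifting, and I then gripped it at 110 N.

**Last checks:**

| Check | Result |
|---|---|
| Bush tilt | 0.170 rad after the lift (edge fits 0.167–0.171); not re-measured at the final pose |
| Lens tilt | 0.15–0.20 rad; the methods disagreed, so I aimed for about 0.172 |
| Tail end at the final pose | within 0.5 pixel of where it should be in the side view |
| Bush heading | 93.3–95.3° from the barrel edges, against a target of 94.3° |
| TCP position | within about 1.5 mm of target |
| Motion | joints at rest (at most 0.003 rad/s) |
| Clamp | arm tip at 1.75 rad or slightly more in the top view taken after I let go; still open in the last side view |
| Inspection camera and bystanders | camera unchanged in the top view; bystanders in place in the side view |

**Not seen directly:** The collar face was hidden by the gripper in the side view and the arm in the top view. Its centring and 120 mm distance come from the tool pose, the tail end and the measured lens position (good to about 2 mm).

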